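# Wind the screw jack up to the height gauge

## Robot

A 6-joint arm with a two-finger parallel gripper is mounted at the origin on a cart in front of the work surface, level with it; the furniture and walls round the work are solid. World frame = base frame: x ahead of the robot, y to its left, z up, the work surface at z = 0. Lengths are in m, angles in rad, forces in N, time in s.
With the tool pointing down it reaches from about 0.3 to 0.775 m from the base axis. Payload 14.6 kg.
Tool frame: the origin (TCP) lies between the finger pads; the fingertips stand 19 mm ahead of it and the grasp point (between the pads) is the TCP (tip_extent is the distance from the TCP to the fingertips, in m); y points along the fingers, x is the direction in which the jaws open and shut, and the axes are right-handed (so a half turn about y gives the same grasp; the last joint's range is limited). The gripper opens to 94 mm and grips with 3 to 60 N. Pads are 16 mm wide; open, the fingers measure 119 mm over their backs; the gripper's body (75 mm by 177 mm) begins 78 mm behind the grasp point.
Start: joints at [-0.067, 0.3, 1.521, -0, 1.321, -0.067], TCP at [0.55, -0, 0.224] pointing down, gripper open.
Joint ranges: [-3.03, 3.03], [-0.79, 2.21], [0.23, 2.52], [-1.04, 4.18], [0, 3.07], [-2.55, 2.55]. Speed limits (rad/s): [2.22, 2.22, 2.57, 3.14, 3.14, 3.14].

## Interface

Orientations are given as [roll, pitch, yaw] about the fixed x, y, z axes, in that order (R = Rz(yaw) Ry(pitch) Rx(roll)).
In Python, from station import * gives the robot as it stands.
- The arm moves only by the shell command python3 -m pendant 'ROWS' [OPENING] [FORCE]. ROWS is a JSON object of lists of equal length, an entry for each row: "translation": the shift along the tool's x, y, z each as a share of 0.5 m, from -1 to 1, a list of three; "rot": the turn, a rotation vector about the tool's x, y, z each as a share of 90 degrees, from -1 to 1, a list of three. In form: {"translation": [[x, y, z], ...], "rot": [[ax, ay, az], ...]}. A call has 1 to 8 rows; each row is the pose to reach, as a shift and turn from the pose measured when the call began, along the tool's axes at that moment; what a row does not reach only later rows make up. A row lasts 1/12 s, in which the tool goes at most 41.7 mm and 7.16 degrees, less where a joint would pass 70% of its speed; a pose out of reach is approached as far as the arm can. A call with a number of a shift or a turn outside -1 to 1 is refused whole. A call with a gripper value outside its range is refused whole. OPENING is the opening, from 0 (shut) to 1 (fully open), set as the call begins (- or left out, the last holds). The fingers move at their own pace and stop on an object; FORCE is the grip in N (left out, the last holds). Time passes only in rows, so rows that repeat a pose let the fingers close. It gives the time, the measured TCP pose, the force and the opening at its end, in the units of the state.
- get_obs(): the state, without advancing time (a new reading comes with each control period).
- camera(name): name is "scene" or "side" or "wrist"; returns the picture (480x640x3 uint8, red, green, blue); there is no depth.
- camera_params(name): a dict with "mtx" (3x3 intrinsics, pixels), "distortion" ([k1, k2, p1, p2, k3] as OpenCV has them; the pictures are not rectified), "view" (4x4, takes a point from world to camera coordinates); the wrist camera has in their place "tool_from_camera" (4x4, takes a point from camera to tool coordinates, whose origin is the TCP and whose axes are the tool frame's). Camera axes: x right, y down, z forward; pixel columns grow to the right and rows downward; lengths in m; the calibration is good to about 2 mm. A picture is of the moment at which its call begins: read the wrist's pose just before it. camera_params takes no time and is no camera call.
- hand_in(): hands the job in, once; it reports no verdict.
The state is a dict: "time_s": time; "qpos": joint angles; "joint_vel": joint speeds; "tau": joint torques, N m; "ee_pos": TCP position; "eef_rot": TCP orientation; "force": force on the tool from outside, world axes, zero at the start; "moment": the same for the moment, N m; "grip_width": finger opening in m.
Only numpy, scipy, OpenCV 4.12 (cv2) and the standard library are available. Lean on these libraries where they do the work, as an engineer would, in place of code of your own. Each camera call takes 0.05 s, during which the arm holds its last target.

## Task

Take the loose crank handle off its stand and fit it on the sloping drive shaft of the screw jack, turning it until its slots drop right down over the shaft's cross-pin. Then wind the jack up with it until the top face of the flange on the jack is level with the scriber tip of the height gauge, and let go, leaving the crank seated on the shaft. Do not shift the gauge's arm or disturb the things lying about.

Things in the scene. Friction and masses are not known exactly. Their poses are not given: they have to be found in the camera images.
- crank: loose steel crank, 0.32 kg. Origin: centre of its hub's open mouth, which rests on the stand; z: up the hub axis to the closed end and handle side; x: from hub axis to handle. A flat arm (20 mm wide, at z = 38 to 48 mm) leads 55 mm along +x from the hub to the handle; a stub reaches 29 mm along -x
- crank_grip (a point): centre of the crank's handle: a round wooden sleeve standing up along z, 26 mm thick, 70 mm long (35 mm to either end); at (55, 0, 87) mm in the crank's frame, same axes. It revolves on its pin (friction 0.12 N m): a gripper holding it can go round the hub without turning, yet the crank does not swing by its own weight when carried tilted
- crank_hub (a point): point on the hub axis 12.5 mm inside the mouth, axes as the crank's; it meets shaft_pin when the crank is fully seated. The hub is a tube, 35 mm outside, 19 mm bore, 36 mm deep from the mouth. Two opposite slots in its mouth, on the +y and -y sides, about 15 mm wide and 16 mm deep, go over the cross-pin
- crank_stand: fixed steel plate 85x85x12 mm, origin centre of its underside; a plain upright post, 16 mm thick, its round top 44 mm above the bench, carries the crank's hub, whose mouth rests on the plate. Lift the crank at least 40 mm to clear the post
- jack: fixed grey screw jack, origin centre of the underside of its 140x110 mm base plate; the lifting table with the flange is above the origin; a low gearbox leads to its -x side, about to the robot's left, and ends in a sloping nose with the drive shaft
- shaft_pin (a point): centre of the cross-pin through the drive shaft, at (-131, 0, 81) mm in the jack's frame. z: out along the shaft, 30 degrees from vertical, leaning to the jack's -x; y: the jack's y; these axes do not turn with the shaft. The pin is 7 mm thick, 38 mm long, at an unreported angle about the shaft that differs every time. Slots not in line with it: the hub stops on the pin 16 mm short of its seat
- shaft_tip (a point): round tip of the drive shaft, 16 mm thick, 20 mm beyond the pin centre along z (axes as shaft_pin). Turning the shaft takes about 0.22 N m (4 N at the handle, 6 N with the sleeve's own friction) either way, and it stays where it is left. Seen from the handle end, looking at the jack, clockwise raises the table, 14 mm a turn; the crank's handle centre then goes round the shaft at 55 mm radius
- flange_top (a point): centre of the top face of the 90 mm round flange held on the jack's table; rises with the table and does not turn; its z is the height to set
- scriber_tip (a point): tip of the pointed scriber on the height gauge, which stands beside the jack (60x56 mm foot, column 243 mm high); the tip lies just beside the flange's edge, 18 to 51 mm above the flange's top face at the start. Its arm is clamped by friction
- pipe_tee: bystander: grey pipe tee, 52x60x36 mm; origin centre of its underside
- nut: bystander: big hexagon nut, 36x41x19 mm; origin centre of its underside
- bolt: bystander: bolt lying down, 71 mm long; origin centre of its underside
- magnet: bystander: flat arrow-shaped welding magnet, 83x90x14 mm; origin centre of its underside
- rod_box: bystander: flat narrow box of electrodes, 32x165x17 mm; origin centre of its underside
- pipe_elbow: bystander: pipe elbow, 45x45x30 mm; origin centre of its underside

How it is judged:
By the outcome, as a careful person would: the job done as asked, in the order asked, and still so for the second after the job is handed in, with the robot touching nothing.
It also fails if it takes over 64 s, if anything falls off the work surface, if the arm or the gripper's body presses on something with over 40 N, if the wrist force passes 120 N, or if a joint passes its speed limit or range.

## Working session

There is one attempt and no reset: what is moved stays moved. The work goes in short steps, Python scripts to look and compute and a shell command to move; the robot and the scene stay as the last step left them, time stands still between calls to the robot, and variables do not carry over. Pictures are saved under pics/ and viewed, and the job is handed in when it is done.

```bash
mkdir -p pics; ls
cat > h.py <<'E'
import numpy as np, cv2
from station import *
from scipy.spatial.transform import Rotation as R
def snap(n,f):
    im=camera(n); cv2.imwrite('pics/'+f+'.png',im[:,:,::-1]); return im
def toolpose():
    o=get_obs(); T=np.eye(4); T[:3,:3]=R.from_euler('xyz',o['eef_rot']).as_matrix(); T[:3,3]=o['ee_pos']; return T
def cam(n,T=None):
    p=camera_params(n); K=np.array(p['mtx'],float); d=np.array(p['distortion'],float)
    if n=='wrist': V=np.linalg.inv((toolpose() if T is None else T)@np.array(p['tool_from_camera']))
    else: V=np.array(p['view'],float)
    return K,d,V
def ray(c,uv):
    K,d,V=c; q=cv2.undistortPoints(np.array([[uv]],float),K,d)[0,0]
    C=np.linalg.inv(V); v=C[:3,:3]@np.array([q[0],q[1],1]); return C[:3,3],v/np.linalg.norm(v)
def onz(c,uv,z):
    o,v=ray(c,uv); return o+v*(z-o[2])/v[2]
def tri(L):
    A=np.zeros((3,3));b=np.zeros(3)
    for c,uv in L:
        o,v=ray(c,uv);P=np.eye(3)-np.outer(v,v);A+=P;b+=P@o
    x=np.linalg.solve(A,b)
    return x,[float(np.linalg.norm((np.eye(3)-np.outer(ray(c,uv)[1],ray(c,uv)[1]))@(x-ray(c,uv)[0]))) for c,uv in L]
def proj(c,P):
    K,d,V=c; P=np.atleast_2d(np.array(P,float)); return cv2.projectPoints(P,cv2.Rodrigues(V[:3,:3])[0],V[:3,3],K,d)[0][:,0]
def rows(p,Rm):
    "print translation share and rot share from current pose to target"
    T=toolpose(); t=T[:3,:3].T@(np.array(p)-T[:3,3])/0.5
    r=R.from_matrix(T[:3,:3].T@Rm).as_rotvec()/(np.pi/2)
    print('trans',t.round(4),'rot',r.round(4)); return t,r
E
python3 - <<'E'
from h import *
print(get_obs()); 
for n in ['scene','side','wrist']: snap(n,n+'0'); print(n,camera_params(n))
E
```

```text
pics
{'time_s': 0.0, 'qpos': array([-6.66285651e-02,  3.00483019e-01,  1.52158848e+00,  3.93964727e-07,
        1.32068584e+00, -6.65757465e-02]), 'joint_vel': array([-0.00018578, -0.00110374,  0.00100272, -0.00023389,  0.00087001,
        0.00101767]), 'tau': array([-1.53750298e-03, -5.31805658e+01, -3.52735734e+01,  7.07558286e-02,
        2.43994006e-02, -4.79655944e-05]), 'ee_pos': array([ 5.49759434e-01, -2.49565390e-06,  2.23876649e-01]), 'eef_rot': array([-1.57071846e+00,  1.16207252e-03, -5.28711300e-05]), 'force': array([ 0.84555969, -0.50667356,  0.33331682]), 'moment': array([0.04876811, 0.02155487, 0.01840758]), 'grip_width': 0.09387031132906347}
scene {'mtx': array([[458.39505561,   0.        , 329.70813386],
       [  0.        , 458.39505561, 242.37183764],
       [  0.        ,   0.        ,   1.        ]]), 'distortion': array([0.01227229, 0.        , 0.        , 0.        , 0.        ]), 'view': array([[-0.42642342, -0.90414744,  0.02608594,  0.31457506],
       [-0.42150434,  0.17311218, -0.89014958,  0.30503018],
       [ 0.80031067, -0.39057596, -0.45492115,  0.7
[... 501 characters left out ...]
249,  0.7397052 ],
       [ 0.        ,  0.        ,  0.        ,  1.        ]])}
wrist {'mtx': array([[424.49708165,   0.        , 320.77679897],
       [  0.        , 424.49708165, 239.38785882],
       [  0.        ,   0.        ,   1.        ]]), 'distortion': array([-0.06475346,  0.        ,  0.        ,  0.        ,  0.        ]), 'tool_from_camera': array([[ 9.99999879e-01, -4.85817476e-04,  7.46726905e-05,
         1.01383257e-03],
       [-2.07155386e-04, -2.78794814e-01,  9.60350670e-01,
        -1.60931767e-01],
       [-4.45736780e-04, -9.60350569e-01, -2.78794881e-01,
         8.09562927e-02],
       [ 0.00000000e+00,  0.00000000e+00,  0.00000000e+00,
         1.00000000e+00]])}
```

View pics/scene0.png

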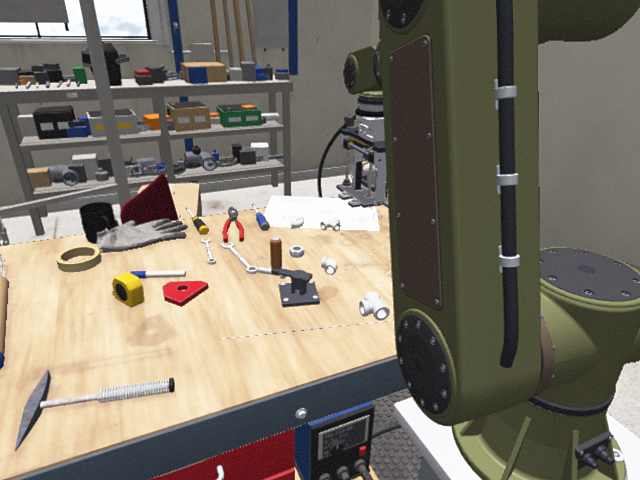

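View pics/side0.png

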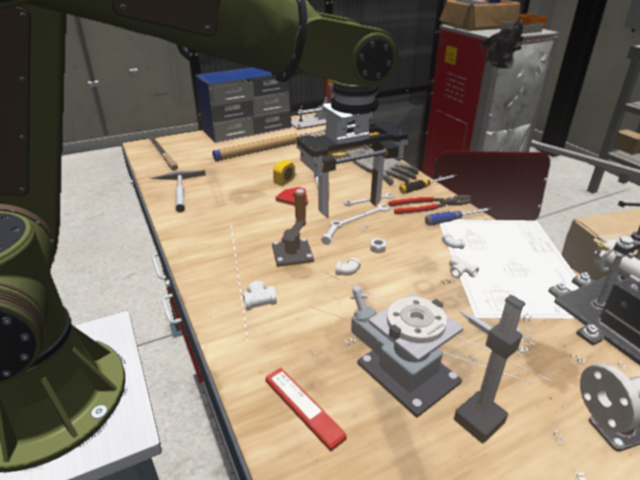

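View pics/wrist0.png

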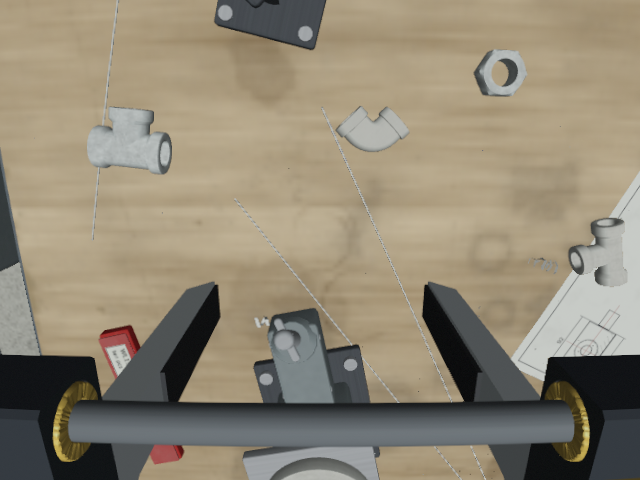

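The scene view shows the crank's handle at (276,252) and the stand at (298,290). In the side view the handle is at (300,205), the shaft nose at (360,298), the flange at (418,315) and the scriber tip near (462,315). I'll zoom in and measure.

Run:
```python
import cv2,numpy as np
a=cv2.imread('pics/scene0.png');b=cv2.imread('pics/side0.png')
x=cv2.resize(a[225:315,230:350],None,fx=5,fy=5,interpolation=cv2.INTER_CUBIC)
y=cv2.resize(b[180:270,260:340],None,fx=5,fy=5,interpolation=cv2.INTER_CUBIC)
z=cv2.resize(b[270:450,340:540],None,fx=4,fy=3.3,interpolation=cv2.INTER_CUBIC)
cv2.imwrite('pics/z1.png',x);cv2.imwrite('pics/z2.png',y);cv2.imwrite('pics/z3.png',z)
for n,i in (('scene',a[225:315,230:350]),('side',b[180:270,260:340])):
    h=cv2.cvtColor(i,cv2.COLOR_BGR2HSV); m=((h[...,0]<14)&(h[...,1]>100)&(h[...,2]<170)).astype(np.uint8)
    _,l,s,c=cv2.connectedComponentsWithStats(m); k=1+np.argmax(s[1:,4]); print(n,s[k],c[k])
    pts=np.argwhere(l==k)[:,::-1].astype(np.float32); print(cv2.minAreaRect(pts))
```

```text
scene [ 40  15  12  29 250] [45.864 29.092]
((45.87010192871094, 29.142269134521484), (27.88030433654785, 10.62539291381836), 87.39744567871094)
side [ 16  12  32  28 338] [36.55325444 23.70414201]
((35.85293960571289, 21.088233947753906), (34.16654586791992, 24.404674530029297), 40.601295471191406)
```

View pics/z1.png

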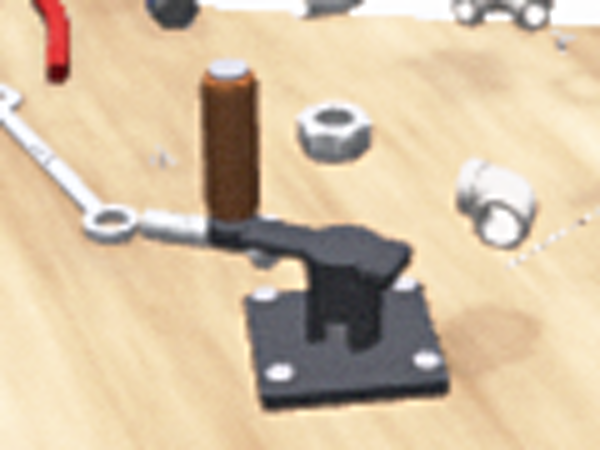

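View pics/z2.png

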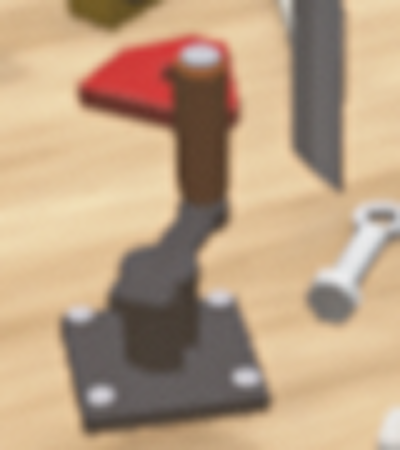

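View pics/z3.png

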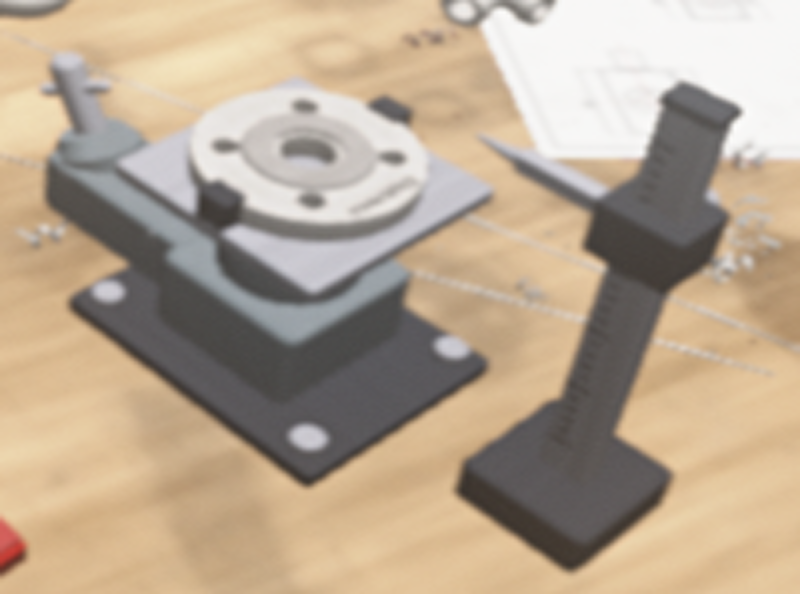

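```bash
python3 - <<'E'
from h import *
s,d,w=cam('scene'),cam('side'),cam('wrist')
f=lambda x,y:(230+x/5,225+y/5); g=lambda x,y:(260+x/5,180+y/5); k=lambda x,y:(340+x/4,270+y/3.3)
print('handle top',tri([(s,f(229,68)),(d,g(201,55))]))
for c,S in ((s,[f(264,294),f(279,372),f(426,359),f(403,283)]),(d,[g(79,314),g(100,395),g(246,377),g(219,299)])):
    P=np.array([onz(c,p,.012) for p in S]); print('stand',P.mean(0).round(4),P[:,:2].round(3).tolist())
print('base screws',[onz(d,k(*p),.012).round(3) for p in ((108,291),(308,437),(452,346))])
print('flange0',tri([(d,k(68,62)),(w,(287,340))]))
E
python3 - <<'E'
import cv2
b=cv2.imread('pics/wrist0.png')
cv2.imwrite('pics/z4.png',cv2.resize(b[290:440,230:390],None,fx=4.5,fy=4,interpolation=cv2.INTER_CUBIC))
E
```

```text
handle top (array([0.55315073, 0.22344025, 0.13498119]), [0.001385596942543736, 0.0013855969425436785])
stand [0.5137 0.185  0.012 ] [[0.554, 0.209], [0.49, 0.225], [0.474, 0.161], [0.537, 0.145]]
stand [0.5155 0.1896 0.012 ] [[0.492, 0.23], [0.476, 0.166], [0.539, 0.15], [0.555, 0.213]]
base screws [array([ 0.498, -0.167,  0.012]), array([ 0.521, -0.28 ,  0.012]), array([ 0.606, -0.262,  0.012])]
flange0 (array([ 0.52386425, -0.08377514,  0.09383113]), [0.0009390009168268984, 0.0009390009168269467])
```

View pics/z4.png

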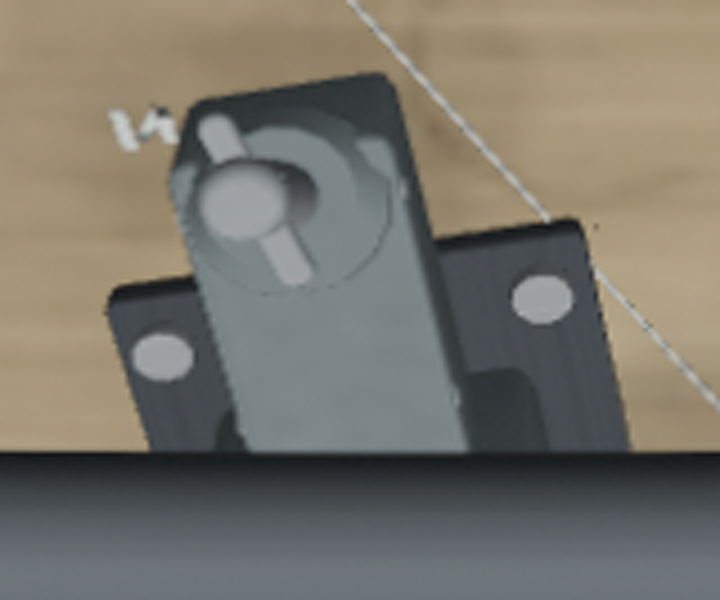

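Measured positions: the handle top is at z=0.135, where 0.134 is expected. The hub is at about (0.514,0.187) and the jack's shaft tip at about (0.524,-0.08,0.094). In the wrist view the pin runs from (278,322) to (295,357), about 116° in plan. I'll go above the handle first, yawed 30°.

```bash
python3 -m pendant '{"translation":[[0.007,0,0.07],[0.007,0,0.15],[0.007,0,0.23],[0.007,0,0.31],[0.007,0,0.38],[0.007,0,0.43],[0.007,0,0.447],[0.007,0,0.447]],"rot":[[0,-0.06,0],[0,-0.12,0],[0,-0.18,0],[0,-0.24,0],[0,-0.3,0],[0,-0.333,0],[0,-0.333,0],[0,-0.333,0]]}' 1 60
python3 - <<'E'
from h import *
import pickle
T=toolpose(); snap('wrist','wrist1'); snap('side','side1'); snap('scene','scene1'); pickle.dump(T,open('T1.pkl','wb')); print(T.round(4), get_obs()['time_s'])
w=cam('wrist',T); print(proj(w,[[.553,.223,.134],[.553,.223,.064],[.5145,.187,.06]]))
E
```

```text
time_s: 0.82
ee_pos: [0.5529, 0.225, 0.2235]
eef_rot: [-1.57, 0.001, 0.524]
force: [0.7, 0.1, -0.1]
grip_width: 0.0942
[[ 8.658e-01 -1.600e-03 -5.004e-01  5.529e-01]
 [ 5.004e-01 -1.000e-04  8.658e-01  2.250e-01]
 [-1.400e-03 -1.000e+00  7.000e-04  2.235e-01]
 [ 0.000e+00  0.000e+00  0.000e+00  1.000e+00]] 0.9667
[[318.39482057 254.17385463]
 [319.02029044 226.17861434]
 [254.67973978 239.42678468]]
```

View pics/wrist1.png

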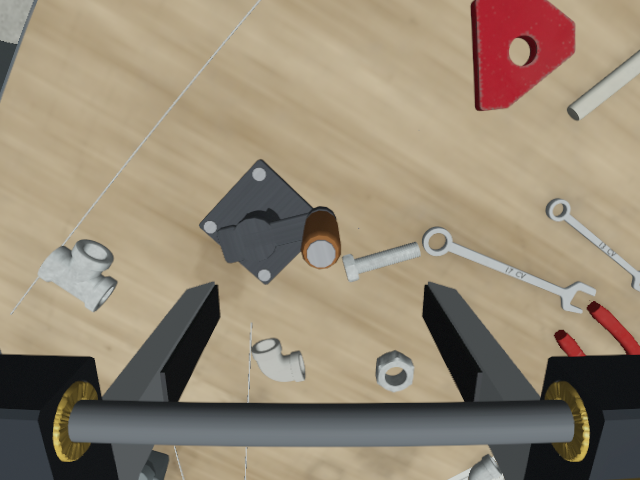

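View pics/scene1.png

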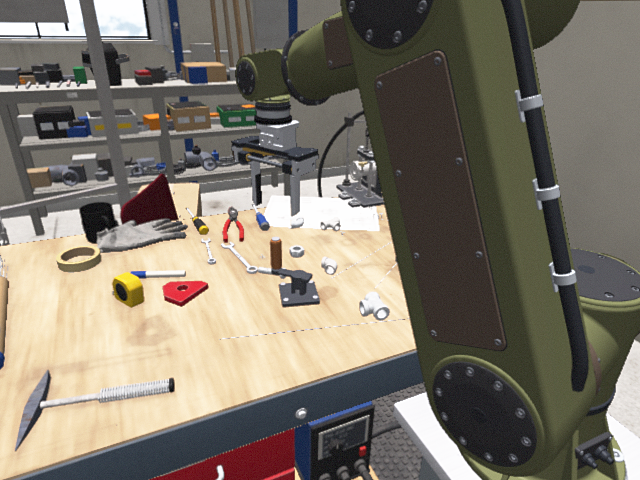

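The wrist view confirms the handle top at (321,255), against a predicted (318,254), with the hub at (255,240). The bolt lies well below finger height. I'll descend and grip.

```bash
python3 -m pendant '{"translation":[[0.001,0.06,-0.003],[0.001,0.12,-0.003],[0.001,0.18,-0.003],[0.001,0.22,-0.003],[0.001,0.249,-0.003],[0.001,0.249,-0.003]],"rot":[[0,0,0],[0,0,0],[0,0,0],[0,0,0],[0,0,0],[0,0,0]]}' 1 60
python3 -m pendant '{"translation":[[0,0,0],[0,0,0],[0,0,0],[0,0,0],[0,0,0],[0,0,0],[0,0,0],[0,0,0]],"rot":[[0,0,0],[0,0,0],[0,0,0],[0,0,0],[0,0,0],[0,0,0],[0,0,0],[0,0,0]]}' 0 60
python3 - <<'E'
from h import *
T=toolpose(); snap('wrist','wrist2'); print(T.round(4), get_obs()['time_s'])
E
```

```text
time_s: 1.47
ee_pos: [0.5535, 0.2191, 0.0965]
eef_rot: [-1.57, 0.006, 0.518]
force: [-0.4, -0.5, -0.4]
grip_width: 0.0939
time_s: 2.13
ee_pos: [0.5535, 0.2191, 0.0966]
eef_rot: [-1.57, 0.006, 0.518]
force: [0.7, -0.4, -0.4]
grip_width: 0.0438
[[ 0.8687 -0.0055 -0.4953  0.5535]
 [ 0.4953 -0.0018  0.8687  0.2191]
 [-0.0057 -1.      0.0011  0.0966]
 [ 0.      0.      0.      1.    ]] 2.1833
```

View pics/wrist2.png

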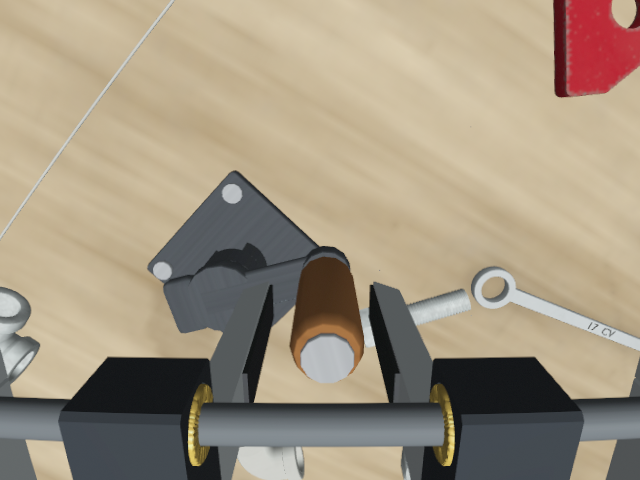

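Run:
```python
from h import *
T=toolpose(); w=cam('wrist',T)
p=onz(w,(327,358),.134); print(p, T[:3,:3].T@(p-T[:3,3]))
T1=__import__('pickle').load(open('T1.pkl','rb')); p=onz(cam('wrist',T1),(321,255),.134); print(p, T[:3,:3].T@(p-T[:3,3]))
```

```text
[0.55427434 0.22376183 0.134     ] [ 0.00275945 -0.03747675  0.00371028]
[0.55466816 0.22334278 0.134     ] [ 0.002894   -0.03747817  0.00315118]
```

```bash
python3 -m pendant '{"translation":[[0.006,-0.005,0.007],[0.006,-0.005,0.007],[0.006,-0.005,0.007],[0.006,-0.005,0.007],[0.006,-0.005,0.007],[0.006,-0.005,0.007]],"rot":[[0,0,0],[0,0,0],[0,0,0],[0,0,0],[0,0,0],[0,0,0]]}' 0 60
python3 -m pendant '{"translation":[[0,-0.04,0],[0,-0.08,0],[0,-0.12,0],[0,-0.15,0],[0,-0.16,0],[0,-0.16,0]],"rot":[[0,0,0],[0,0,0],[0,0,0],[0,0,0],[0,0,0],[0,0,0]]}' 0 60
python3 - <<'E'
from h import *
T=toolpose(); snap('wrist','wrist3'); snap('scene','scene3'); snap('side','side3'); print(T.round(4), get_obs()['time_s'])
E
```

```text
time_s: 2.68
ee_pos: [0.5545, 0.224, 0.0996]
eef_rot: [-1.569, 0.005, 0.518]
force: [-1.3, 1.6, 6.0]
grip_width: 0.0256
time_s: 3.18
ee_pos: [0.5552, 0.2242, 0.1802]
eef_rot: [-1.57, 0.003, 0.518]
force: [-1.1, -0.3, -4.0]
grip_width: 0.0253
[[ 8.687e-01 -3.600e-03 -4.953e-01  5.552e-01]
 [ 4.953e-01 -8.000e-04  8.687e-01  2.242e-01]
 [-3.500e-03 -1.000e+00  1.100e-03  1.802e-01]
 [ 0.000e+00  0.000e+00  0.000e+00  1.000e+00]] 3.3333
```

View pics/wrist3.png

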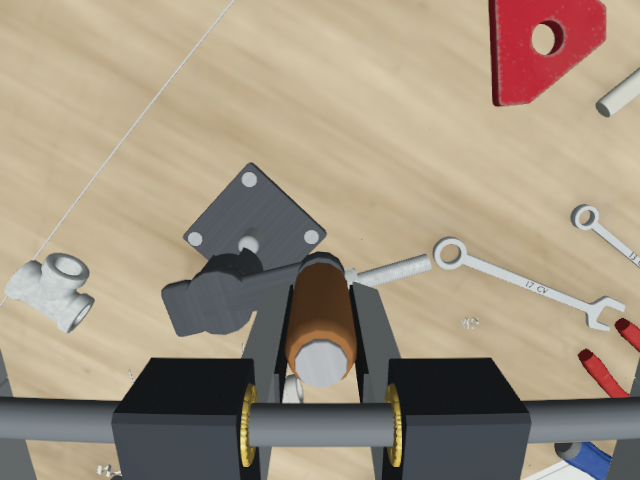

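View pics/side3.png

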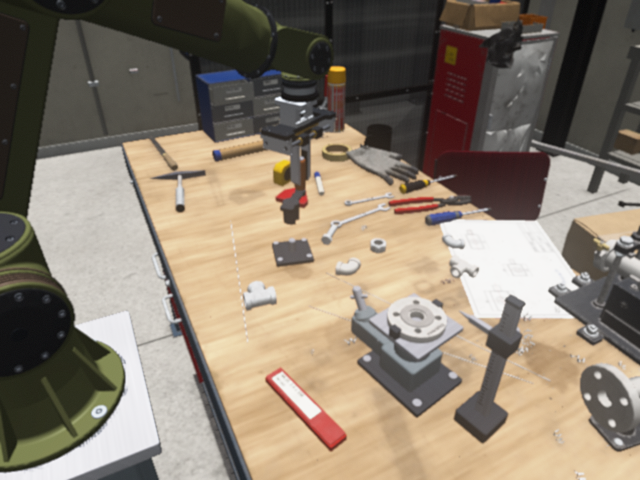

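The crank is gripped at width 0.0253 and clear of the post. The hub is at about (225,290) in the wrist view. Next I'll work out the in-hand angle and refine the shaft position.

Run:
```python
import cv2
b=cv2.imread('pics/side3.png')
cv2.imwrite('pics/z5.png',cv2.resize(b[275:345,335:435],None,fx=7,fy=7,interpolation=cv2.INTER_CUBIC))
b=cv2.imread('pics/wrist3.png')
cv2.imwrite('pics/z6.png',cv2.resize(b[230:350,150:370],None,fx=3.5,fy=3.5,interpolation=cv2.INTER_CUBIC))
```

```text
(no output)
```

View pics/z5.png

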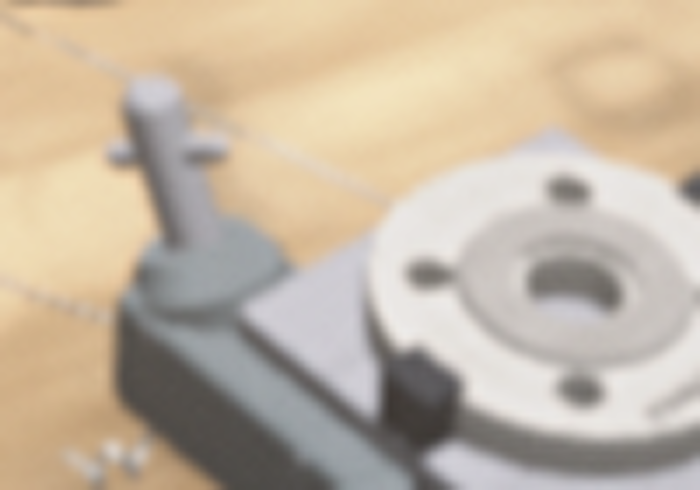

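View pics/z6.png

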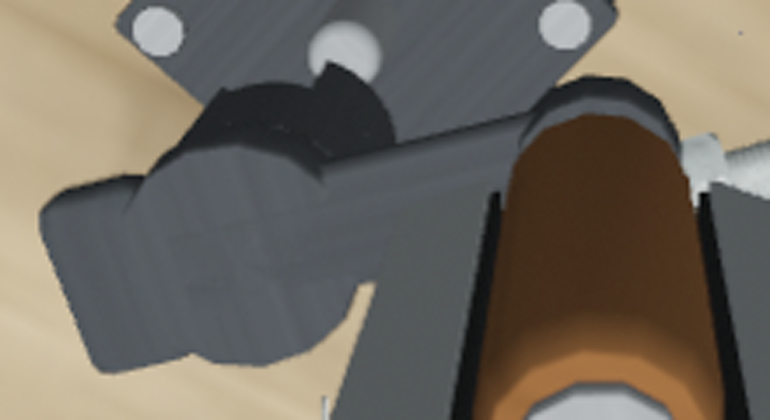

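Run:
```python
from h import *
T3=toolpose(); w3=cam('wrist',T3)
def ontool(c,T,uv,y):
    o,v=ray(c,uv); o=T[:3,:3].T@(o-T[:3,3]); v=T[:3,:3].T@v; return o+v*(y-o[1])/v[1]
for uv in ((220,302.9),(170,313.7)): p=ontool(w3,T3,uv,.039); print('hub tool',p.round(4),np.hypot(p[0],p[2]),np.degrees(np.arctan2(-p[2],-p[0])))
T0=np.eye(4);T0[:3,:3]=R.from_euler('xyz',[-1.57071846e+00,1.16207252e-03,-5.28711300e-05]).as_matrix();T0[:3,3]=[.54976,0,.22388]
w0=cam('wrist',T0); d=cam('side')
k=lambda x,y:(335+x/7,275+y/7); m=lambda x,y:(230+x/4.5,290+y/4)
pc=tri([(d,k(168,152)),(w0,m(254,200))]); print('pin',pc, onz(d,k(168,152),.081),onz(w0,m(254,200),.081))
print('tip',tri([(d,k(153,92)),(w0,m(243,203))]),onz(d,k(153,92),.096),onz(w0,m(243,203),.096))
print('pin ends',tri([(d,k(112,154)),(w0,m(300,275))]),tri([(d,k(222,149)),(w0,m(214,124))]))
# crank screw positions jack
print([onz(w0,m(*p),.012).round(4) for p in ((163,357),(542,300))], [onz(d,(340+x/4,270+y/3.3),.012).round(4) for x,y in((108,291),(308,437),(452,346))])
```

```text
hub tool [-0.0513  0.039  -0.0116] 0.052575404865536156 12.778705358059236
hub tool [-0.0781  0.039  -0.018 ] 0.08013312576329742 12.945370725133003
pin (array([ 0.52280106, -0.09156619,  0.08175059]), [0.00013170154073703785, 0.00013170154073705481]) [ 0.52341115 -0.09085638  0.081     ] [ 0.52261576 -0.0919253   0.081     ]
tip (array([ 0.52214987, -0.08409495,  0.09598637]), [4.1918679150061195e-05, 4.191867914989009e-05]) [ 0.5221826  -0.08412012  0.096     ] [ 0.52211434 -0.08406595  0.096     ]
pin ends (array([ 0.51883385, -0.09688888,  0.08989593]), [0.013706217943423013, 0.013706217943422838]) (array([ 0.52711362, -0.08538492,  0.07476178]), [0.013690059499405606, 0.013690059499405726])
[array([ 0.4944, -0.1764,  0.012 ]), array([ 0.58  , -0.1594,  0.012 ])] [array([ 0.4981, -0.1673,  0.012 ]), array([ 0.5205, -0.2796,  0.012 ]), array([ 0.6061, -0.2624,  0.012 ])]
```

```bash
cat >> h.py <<'E'
th=np.radians(101.25); mx=np.array([np.cos(th),np.sin(th),0]); S=.5*mx+np.array([0,0,np.cos(np.pi/6)])
JY=np.array([np.cos(th-np.pi/2),np.sin(th-np.pi/2),0]); E2=np.cross(S,JY)  # JY,E2,S right handed
PIN=np.array([.5228,-.0916,.0815])
def crankR(a): # a: crank x angle from JY toward E2
    c=np.cos(a)*JY+np.sin(a)*E2; return np.c_[c,np.cross(S,c),S]
def tool_for(a,d,al=np.radians(12.85),dy=.0006):
    Rc=crankR(a); Rtc=np.c_[[np.cos(al),0,np.sin(al)],np.cross([0,-1,0],[np.cos(al),0,np.sin(al)]),[0,-1,0]]
    return PIN+(d-.0125)*S+.055*Rc[:,0]+(.087+dy)*S, Rc@Rtc.T
E
python3 - <<'E'
from h import *
T0=np.eye(4);T0[:3,:3]=R.from_euler('xyz',[-1.57071846e+00,1.16207252e-03,-5.28711300e-05]).as_matrix();T0[:3,3]=[.54976,0,.22388]
w0=cam('wrist',T0); d=cam('side')
k=lambda x,y:(335+x/7,275+y/7); m=lambda x,y:(230+x/4.5,290+y/4)
A=tri([(d,k(222,149)),(w0,m(300,275))]); B=tri([(d,k(112,154)),(w0,m(214,124))]);print(A,B,np.linalg.norm(A[0]-B[0]),(A[0]+B[0])/2)
v=A[0]-B[0]; print('pin angle',np.degrees(np.arctan2(v@E2,v@JY)),'along S',v@S)
# from wrist only: intersect rays with plane through PIN normal S
def pl(c,uv): o,r=ray(c,uv); return o+r*((PIN-o)@S)/(r@S)
for c,p,q in((w0,m(300,275),m(214,124)),(d,k(222,149),k(112,154))):
    P,Q=pl(c,p),pl(c,q);v=P-Q;print(np.degrees(np.arctan2(v@E2,v@JY)),np.linalg.norm(v),(P+Q)/2)
E
```

```text
(array([ 0.53096058, -0.10401224,  0.08915032]), [0.00012130073208583859, 0.00012130073208585364]) (array([ 0.5149199 , -0.07837605,  0.07410053]), [0.0003246117706240885, 0.00032461177062402096]) 0.033778899119998304 [ 0.52294024 -0.09119415  0.08162543]
pin angle -71.46669260916903 along S -0.001102990792082344
-71.38205666600469 0.03371457542086226 [ 0.52310703 -0.0913967   0.08141947]
-76.09341068087322 0.03646915143444744 [ 0.52320457 -0.09031661  0.08081884]
```

```bash
sed -i 's/^PIN=.*/PIN=np.array([.5230,-.0912,.0815])/' h.py
python3 - <<'E'
from h import *
for d in (.0575,):
    p,Rm=tool_for(np.radians(18),d); print(p.round(4)); print(Rm.round(3)); rows(p,Rm)
E
```

```text
[ 0.5585 -0.0015  0.1878]
[[ 0.962  0.098 -0.256]
 [ 0.271 -0.49   0.828]
 [-0.045 -0.866 -0.498]]
trans [-0.2164 -0.0188 -0.3957] rot [-0.3276  0.1455  0.0638]
```

```bash
python3 -m pendant '{"translation":[[-0.03,-0.05,-0.06],[-0.07,-0.09,-0.12],[-0.11,-0.1,-0.19],[-0.15,-0.1,-0.26],[-0.19,-0.1,-0.33],[-0.216,-0.09,-0.38],[-0.216,-0.06,-0.396],[-0.216,-0.05,-0.396]],"rot":[[-0.04,0.02,0.01],[-0.09,0.04,0.02],[-0.14,0.07,0.03],[-0.2,0.09,0.04],[-0.26,0.12,0.05],[-0.31,0.14,0.06],[-0.328,0.146,0.064],[-0.328,0.146,0.064]]}' 0 60
python3 - <<'E'
from h import *
p,Rm=tool_for(np.radians(18),.0575); rows(p,Rm)
T=toolpose(); snap('wrist','wrist4'); snap('side','side4'); snap('scene','scene4'); print(get_obs()['qpos'].round(3), get_obs()['time_s'])
E
```

```text
time_s: 4.0
ee_pos: [0.5579, -0.0026, 0.2003]
eef_rot: [-2.094, 0.049, 0.272]
force: [-0.2, -0.1, -4.1]
grip_width: 0.0256
trans [0.0029 0.0205 0.014 ] rot [ 0.0005  0.     -0.0031]
[ 0.158  0.347  1.592 -0.556  1.236  0.068] 4.15
```

View pics/wrist4.png

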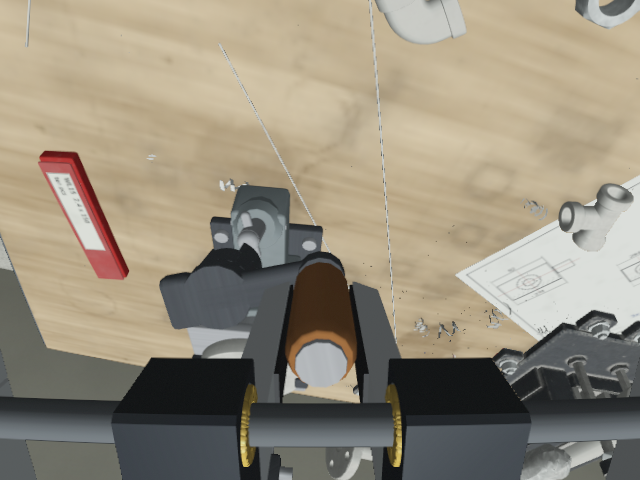

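View pics/side4.png

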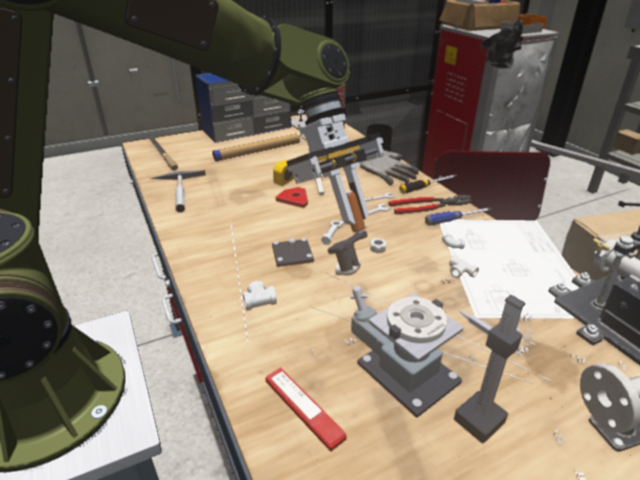

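View pics/scene4.png

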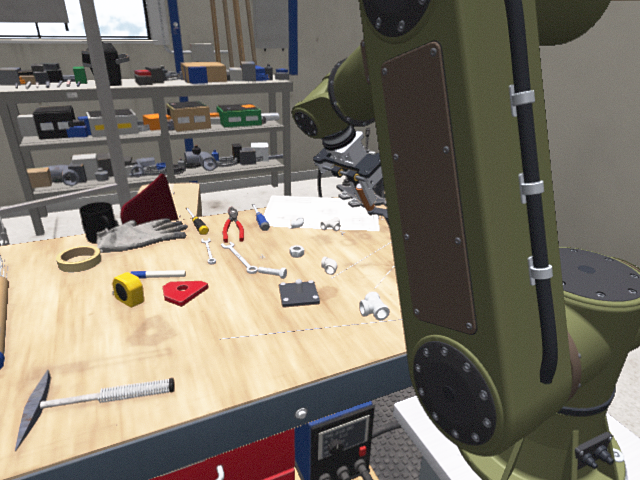

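The crank is tilted and lines up above the shaft. In the side view the hub is at (347,258) and the shaft tip at (357,288). I'll check the in-hand hub position against the model.

Run:
```python
from h import *
T=toolpose(); d=cam('side')
al=np.radians(12.85); xc=np.array([np.cos(al),0,np.sin(al)]); g=np.array([0,.0006,0])
o=g-.055*xc+np.array([0,.087,0])
W=lambda q:T[:3,:3]@q+T[:3,3]
pm=proj(d,[W(o),W(o-[0,.048,0]),W(o-[0,.048,0]-.029*xc),W(o-[0,.048,0]+.055*xc), PIN, PIN+.02*S, PIN-.0125*S])
b=cv2.imread('pics/side4.png'); x0,y0=320,200; f=6
z=cv2.resize(b[y0:y0+100,x0:x0+110],None,fx=f,fy=f,interpolation=cv2.INTER_CUBIC)
for q,col in zip(pm,[(0,0,255),(0,255,0),(255,0,0),(255,255,0),(0,0,255),(0,255,0),(255,0,255)]): cv2.circle(z,(int((q[0]-x0+.5)*f),int((q[1]-y0+.5)*f)),4,col,-1)
cv2.imwrite('pics/z7.png',z); print(pm.round(1))
w=cam('wrist',T); pm=proj(w,[W(o),W(o-[0,.048,0]),W(o-[0,.048,0]-.029*xc),W(o-[0,.048,0]+.055*xc),PIN,PIN+.02*S, PIN-.0125*S])
b=cv2.imread('pics/wrist4.png'); x0,y0=150,170; f=3.5
z=cv2.resize(b[y0:y0+170,x0:x0+220],None,fx=f,fy=f,interpolation=cv2.INTER_CUBIC)
for q,col in zip(pm,[(0,0,255),(0,255,0),(255,0,0),(255,255,0),(0,0,255),(0,255,0),(255,0,255)]): cv2.circle(z,(int((q[0]-x0+.5)*f),int((q[1]-y0+.5)*f)),4,col,-1)
cv2.imwrite('pics/z8.png',z)
```

```text
[[351.6 265.9]
 [343.4 239.9]
 [333.9 245.2]
 [360.1 230.5]
 [358.9 296.7]
 [355.6 286.2]
 [361.  303.2]]
```

View pics/z7.png

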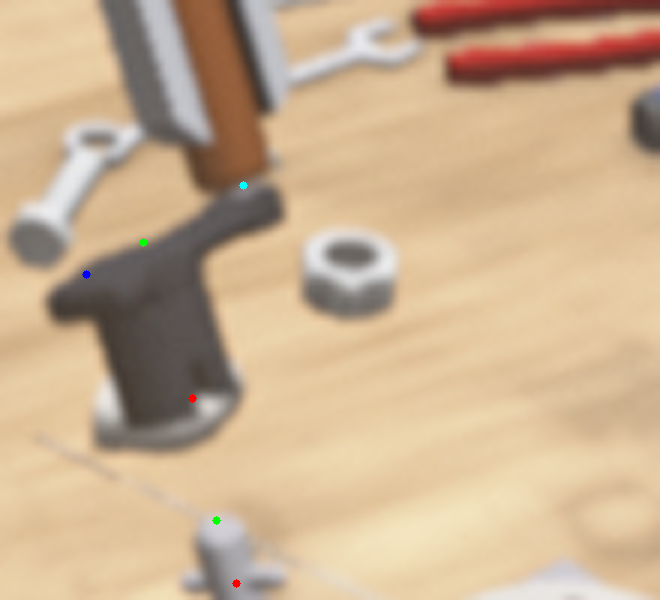

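View pics/z8.png

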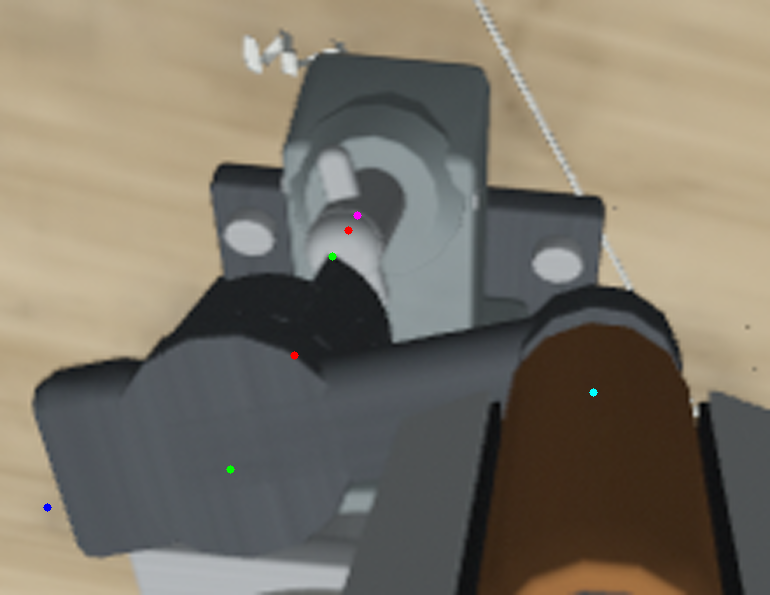

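Run:
```python
from h import *
T=toolpose(); w=cam('wrist',T); d=cam('side')
def ontool(c,uv,y):
    o,v=ray(c,uv); o=T[:3,:3].T@(o-T[:3,3]); v=T[:3,:3].T@v; return o+v*(y-o[1])/v[1]
for uv in ((218,297.1),(167,306.4),(160,284.3),(174.3,328.6)): p=ontool(w,uv,.039); print(p.round(4),np.hypot(p[0],p[2]),np.degrees(np.arctan2(-p[2],-p[0])))
# side: hub mouth etc
f=lambda x,y:(320+x/6,200+y/6)
al=np.radians(10); xc=np.array([np.cos(al),0,np.sin(al)])
o=np.array([0,.0876,0])-.055*xc
zc=np.array([0,-1,0]);yc=np.cross(zc,xc)
W=lambda q:T[:3,:3]@q+T[:3,3]
for dz in (0,.038):
  th=np.linspace(0,2*np.pi,181); C=[W(o+zc*dz+.0175*(np.cos(t)*xc+np.sin(t)*yc)) for t in th]; q=(proj(d,C)-[320,200])*6
  print('mouth circle px',dz, q.min(0),q.max(0),q.mean(0))
print((proj(d,[W(o+.048*zc-.029*xc+.01*yc),W(o+.048*zc-.029*xc-.01*yc),W(o+.048*zc+.055*xc),W(o+.048*zc+.065*xc)])-[320,200])*6)
```

```text
[-0.0519  0.039  -0.0083] 0.052545390732269014 9.12826745707034
[-0.079   0.039  -0.0137] 0.08017809364853423 9.861071740947871
[-0.0813  0.039  -0.0014] 0.0813090018707775 0.9908460367181864
[-0.0765  0.039  -0.0265] 0.08096657144486695 19.133776724423594
mouth circle px 0 [124.49001406 374.36803369] [240.03019041 418.51558079] [182.39160297 396.19464388]
mouth circle px 0.038 [ 85.43706487 252.41780447] [201.60912782 294.17317922] [143.66603862 273.08385505]
[[ 45.94304443 277.13722064]
 [ 98.60777947 268.92408626]
 [240.67269855 182.93957281]
 [259.1431523  173.06632346]]
```

The in-hand yaw has relaxed to about 10°, and the crank sits about 4 mm further out along the fingers than assumed. I'll correct the lateral position at a safe standoff, then recheck.

Run:
```python
from h import *
p,Rm=tool_for(np.radians(18),.048,np.radians(9.7),.0045); rows(p,Rm)
```

```text
trans [0.0007 0.0378 0.014 ] rot [-0.0008 -0.0346 -0.0008]
```

```bash
python3 -m pendant '{"translation":[[0.001,0.01,0.005],[0.001,0.02,0.01],[0.001,0.036,0.014],[0.001,0.036,0.014]],"rot":[[0,-0.015,0],[0,-0.03,0],[0,-0.035,0],[0,-0.035,0]]}' 0 60
python3 - <<'E'
from h import *
p,Rm=tool_for(np.radians(18),.048,np.radians(9.7),.0045); rows(p,Rm)
T=toolpose(); snap('wrist','wrist5'); snap('side','side5'); print(get_obs()['time_s'])
b=cv2.imread('pics/side5.png'); z=cv2.resize(b[210:320,320:420],None,fx=5,fy=5,interpolation=cv2.INTER_CUBIC)
b=cv2.imread('pics/wrist5.png'); z2=cv2.resize(b[170:340,150:370],None,fx=3.5,fy=3.5,interpolation=cv2.INTER_CUBIC)
cv2.imwrite('pics/z9.png',z);cv2.imwrite('pics/z10.png',z2)
E
```

```text
time_s: 4.48
ee_pos: [0.5585, -0.0039, 0.182]
eef_rot: [-2.088, 0.076, 0.323]
force: [0.0, 0.4, -4.5]
grip_width: 0.0253
trans [ 0.0005 -0.0012 -0.0019] rot [-0.0013  0.0019 -0.0018]
4.5833
```

View pics/z9.png

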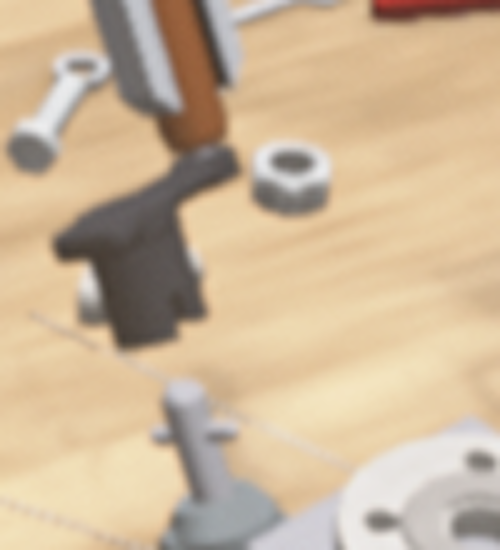

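View pics/z10.png

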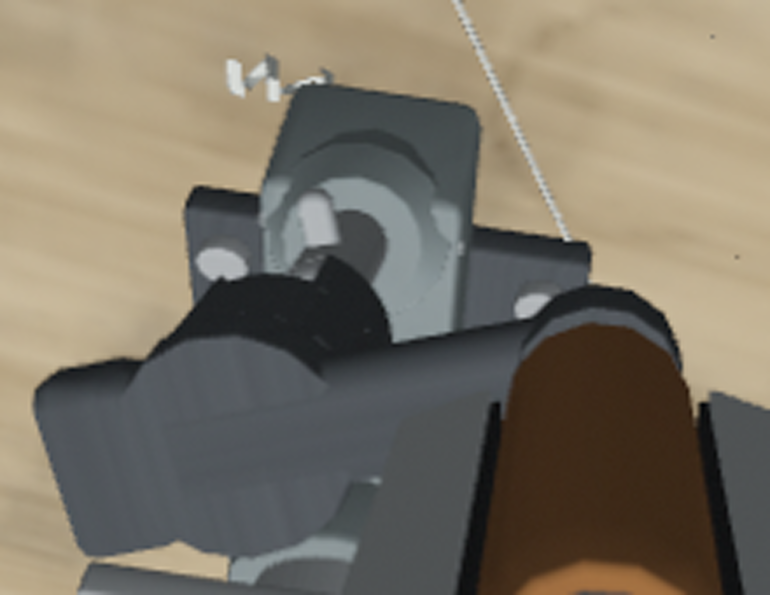

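Run:
```python
from h import *
T=toolpose(); w=cam('wrist',T); d=cam('side')
al=np.radians(9.7); xc=np.array([np.cos(al),0,np.sin(al)]); zc=np.array([0,-1,0]);yc=np.cross(zc,xc)
W=lambda q:T[:3,:3]@q+T[:3,3]
th=np.linspace(0,2*np.pi,181)
for dy in (.0006,.0045):
  o=np.array([0,.087+dy,0])-.055*xc
  for nm,c,x0,f in (('side',d,[320,210],5),('wrist',w,[150,170],3.5)):
    for dz,r in ((0,.0175),(.038,.0175),(.048,.0175)):
      q=(proj(c,[W(o+zc*dz+r*(np.cos(t)*xc+np.sin(t)*yc)) for t in th])-x0)*f
      print(dy,nm,dz,q.min(0).round(),q.max(0).round(),q.mean(0).round())
    print(nm,'arm pts',((proj(c,[W(o+zc*.048-.029*xc+s*.01*yc) for s in (1,-1)]+[W(o+zc*.048+.065*xc)])-x0)*f).round().tolist())
for nm,c,x0,f in (('side',d,[320,210],5),('wrist',w,[150,170],3.5)): print(nm,'pin,tip',((proj(c,[PIN,PIN+.02*S,PIN+.019*(np.cos(np.radians(108))*JY+np.sin(np.radians(108))*E2)])-x0)*f).round())
```

```text
0.0006 side 0 [113. 309.] [208. 347.] [161. 328.]
0.0006 side 0.038 [ 81. 209.] [177. 244.] [129. 227.]
0.0006 side 0.048 [ 72. 182.] [168. 217.] [120. 200.]
side arm pts [[51.0, 231.0], [96.0, 224.0], [217.0, 142.0]]
0.0006 wrist 0 [191. 243.] [387. 429.] [289. 337.]
0.0006 wrist 0.038 [126. 314.] [353. 525.] [240. 421.]
0.0006 wrist 0.048 [106. 337.] [343. 555.] [225. 447.]
wrist arm pts [[18.0, 416.0], [55.0, 538.0], [661.0, 380.0]]
0.0045 side 0 [116. 320.] [212. 357.] [164. 338.]
0.0045 side 0.038 [ 84. 219.] [180. 255.] [132. 237.]
0.0045 side 0.048 [ 75. 193.] [172. 228.] [124. 210.]
side arm pts [[54.0, 241.0], [100.0, 235.0], [220.0, 152.0]]
0.0045 wrist 0 [197. 237.] [390. 420.] [294. 329.]
0.0045 wrist 0.038 [134. 306.] [357. 514.] [246. 411.]
0.0045 wrist 0.048 [114. 328.] [347. 543.] [231. 437.]
wrist arm pts [[27.0, 406.0], [64.0, 526.0], [660.0, 370.0]]
side pin,tip [[195. 433.]
 [178. 381.]
 [152. 437.]]
wrist pin,tip [[329. 272.]
 [310. 303.]
 [308. 183.]]
```

The slot at (320,265) lines up with the pin end at (315,200) in the wrist zoom. Both views put the shaft about 2–2.5 mm towards tool +x of the hub axis. I'll correct that and close in to just above the tip.

```bash
python3 -m pendant '{"translation":[[0.004,0.01,-0.002],[0.005,0.02,-0.002],[0.005,0.026,-0.002],[0.005,0.026,-0.002]],"rot":[[0,0,0],[0,0,0],[0,0,0],[0,0,0]]}' 0 60
python3 - <<'E'
from h import *
p,Rm=tool_for(np.radians(18),.048,np.radians(9.7),.0015); rows(p,Rm)
T=toolpose(); snap('wrist','wrist6'); snap('side','side6'); print(get_obs()['time_s'])
b=cv2.imread('pics/side6.png'); z=cv2.resize(b[210:320,320:420],None,fx=5,fy=5,interpolation=cv2.INTER_CUBIC)
b=cv2.imread('pics/wrist6.png'); z2=cv2.resize(b[170:340,150:370],None,fx=3.5,fy=3.5,interpolation=cv2.INTER_CUBIC)
cv2.imwrite('pics/z11.png',z);cv2.imwrite('pics/z12.png',z2)
E
```

```text
time_s: 4.92
ee_pos: [0.5627, -0.0106, 0.1717]
eef_rot: [-2.088, 0.075, 0.322]
force: [-0.0, -0.4, -3.2]
grip_width: 0.0257
trans [-0.0046 -0.0205  0.0014] rot [-0.0011  0.0007 -0.0018]
5.0167
```

View pics/z11.png

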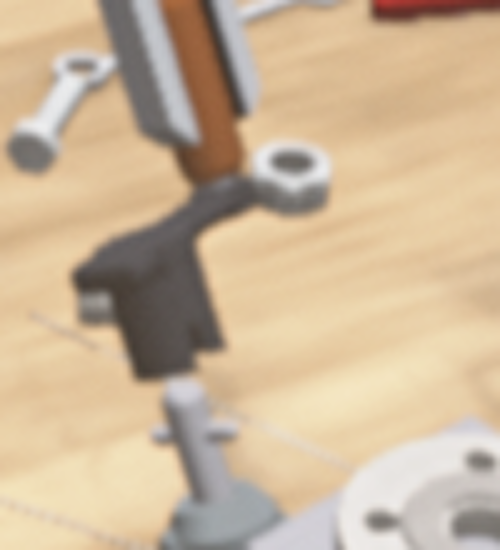

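View pics/z12.png

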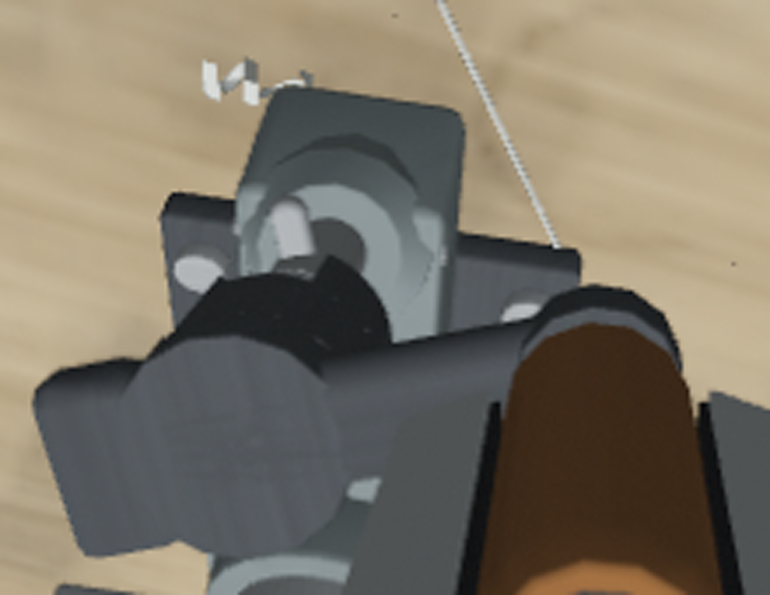

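The hub axis (180,363 at the mouth) now points at the shaft tip (184,390) in the side zoom. I'll descend gently and watch the force.

```bash
python3 -m pendant '{"translation":[[0,0.006,0],[0,0.012,0],[0,0.018,0],[0,0.024,0],[0,0.026,0]],"rot":[[0,0,0],[0,0,0],[0,0,0],[0,0,0],[0,0,0]]}' 0 60
python3 - <<'E'
from h import *
p,Rm=tool_for(np.radians(18),.0,np.radians(9.7),.0015); rows(p,Rm)
T=toolpose(); snap('side','side7'); snap('wrist','wrist7');o=get_obs(); print(o['time_s'],o['force'],o['moment'])
b=cv2.imread('pics/side7.png'); z=cv2.resize(b[210:320,320:420],None,fx=5,fy=5,interpolation=cv2.INTER_CUBIC)
cv2.imwrite('pics/z13.png',z)
b=cv2.imread('pics/wrist7.png'); z2=cv2.resize(b[170:340,150:370],None,fx=3.5,fy=3.5,interpolation=cv2.INTER_CUBIC)
cv2.imwrite('pics/z14.png',z2)
E
```

```text
time_s: 5.43
ee_pos: [0.5637, -0.0169, 0.1605]
eef_rot: [-2.088, 0.076, 0.321]
force: [-3.1, 0.1, -1.8]
grip_width: 0.0255
trans [-0.004   0.0498  0.0012] rot [-0.0012  0.0006 -0.0021]
5.5333 [-3.08041819 -1.92629342 -5.56953238] [ 0.53848137  0.60875792 -0.43476676]
```

View pics/z13.png

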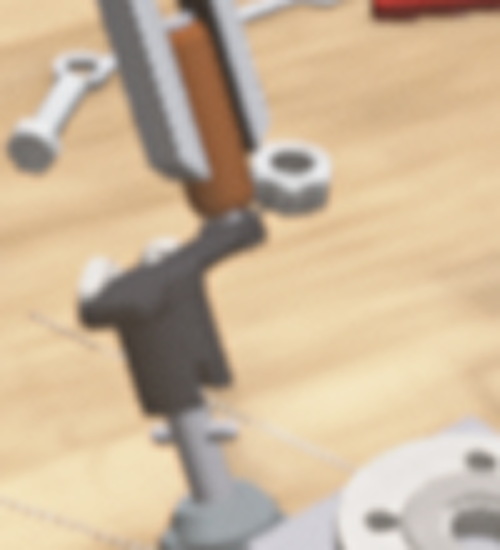

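View pics/z14.png

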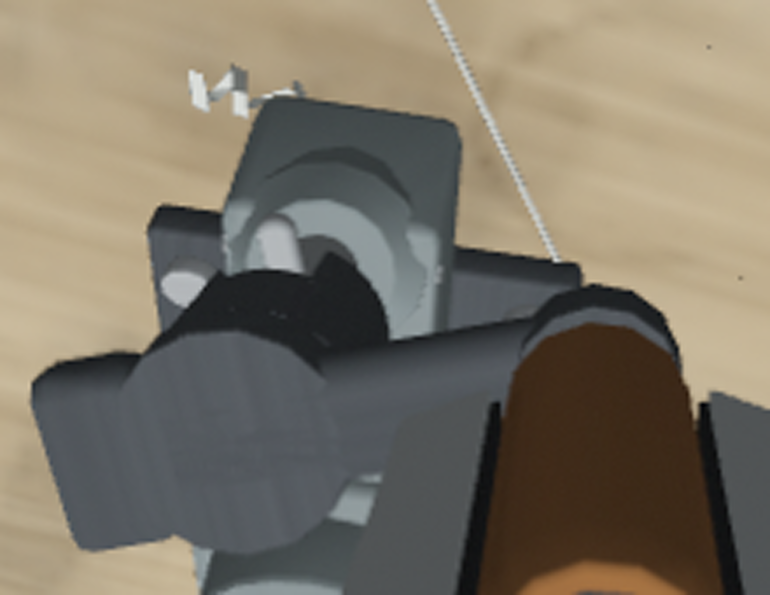

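The hub is over the tip and a light 3 N side force shows. The pin lines up with the slot. I'll continue down.

```bash
python3 -m pendant '{"translation":[[-0.002,0.006,0],[-0.002,0.012,0],[-0.002,0.018,0],[-0.002,0.024,0],[-0.002,0.03,0],[-0.002,0.03,0]],"rot":[[0,0,0],[0,0,0],[0,0,0],[0,0,0],[0,0,0],[0,0,0]]}' 0 60
python3 - <<'E'
from h import *
p,Rm=tool_for(np.radians(18),.0,np.radians(9.7),.0015); rows(p,Rm)
T=toolpose(); snap('side','side8'); snap('wrist','wrist8');o=get_obs(); print(o['time_s'],o['force'],o['moment'])
b=cv2.imread('pics/side8.png'); z=cv2.resize(b[210:320,320:420],None,fx=5,fy=5,interpolation=cv2.INTER_CUBIC)
cv2.imwrite('pics/z15.png',z)
b=cv2.imread('pics/wrist8.png'); z2=cv2.resize(b[170:340,150:370],None,fx=3.5,fy=3.5,interpolation=cv2.INTER_CUBIC)
cv2.imwrite('pics/z16.png',z2)
E
```

```text
time_s: 6.03
ee_pos: [0.564, -0.0249, 0.1471]
eef_rot: [-2.088, 0.076, 0.321]
force: [-0.2, 0.1, -4.0]
grip_width: 0.0253
trans [-0.0015  0.0187  0.0011] rot [-0.0012  0.0007 -0.0027]
6.1333 [ 0.12478708 -0.7529854  -3.22174688] [ 0.68696117 -0.05661436 -0.00616325]
```

View pics/z15.png

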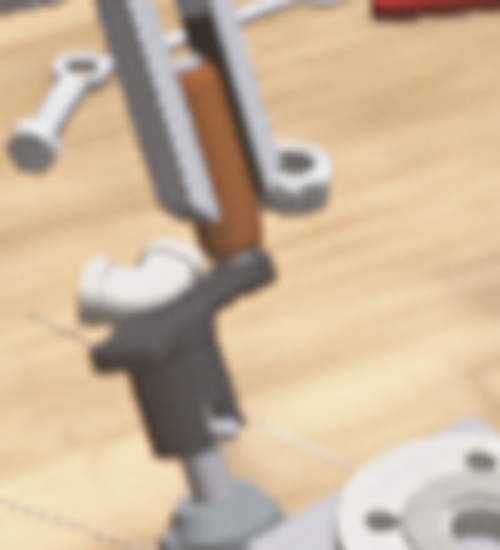

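View pics/z16.png

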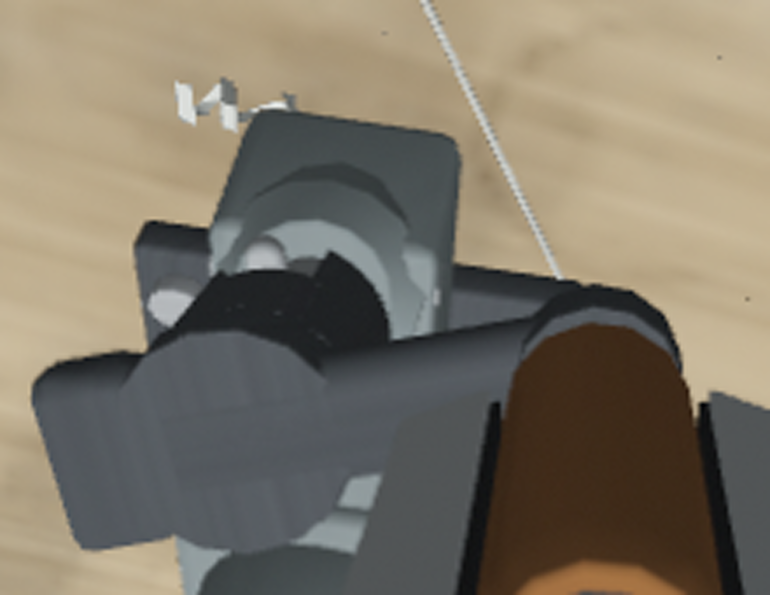

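The slot is over the pin, which shows in the slot at (222,425), and there is no contact force. I'll go down to the seat.

```bash
python3 -m pendant '{"translation":[[0,0.006,0],[0,0.011,0],[0,0.015,0],[0,0.018,0],[0,0.018,0]],"rot":[[0,0,0],[0,0,0],[0,0,0],[0,0,0],[0,0,0]]}' 0 60
python3 -m pendant '{"translation":[[0,0.002,0],[0,0.004,0],[0,0.004,0]],"rot":[[0,0,0],[0,0,0],[0,0,0]]}' 0 60
python3 - <<'E'
from h import *
p,Rm=tool_for(np.radians(18),.0,np.radians(9.7),.0015); rows(p,Rm)
T=toolpose(); snap('side','side9'); snap('wrist','wrist9');o=get_obs(); print(o['time_s'],o['force'],o['moment'])
b=cv2.imread('pics/side9.png'); z=cv2.resize(b[210:320,320:420],None,fx=5,fy=5,interpolation=cv2.INTER_CUBIC)
cv2.imwrite('pics/z17.png',z)
E
```

```text
time_s: 6.55
ee_pos: [0.5649, -0.0293, 0.1395]
eef_rot: [-2.088, 0.076, 0.321]
force: [-0.1, -0.1, -3.1]
grip_width: 0.0251
time_s: 6.8
ee_pos: [0.5655, -0.0298, 0.1385]
eef_rot: [-2.088, 0.075, 0.321]
force: [-1.5, 6.3, 4.8]
grip_width: 0.0252
trans [-0.0025 -0.0013  0.0015] rot [-0.0011  0.0004 -0.0018]
6.9 [-2.08964201  4.95148784  4.62851919] [ 0.66726443  0.45335776 -0.30393995]
```

View pics/z17.png

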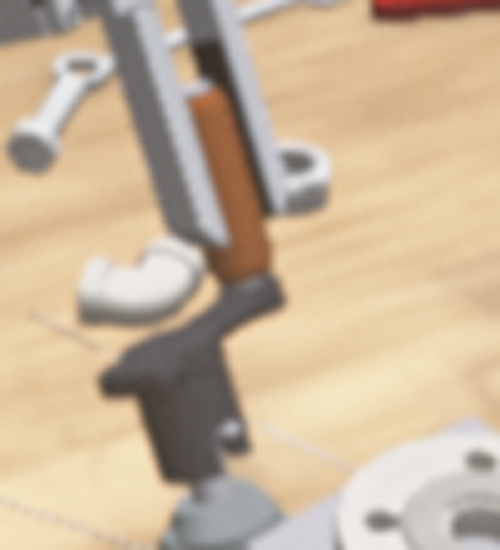

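View pics/wrist9.png

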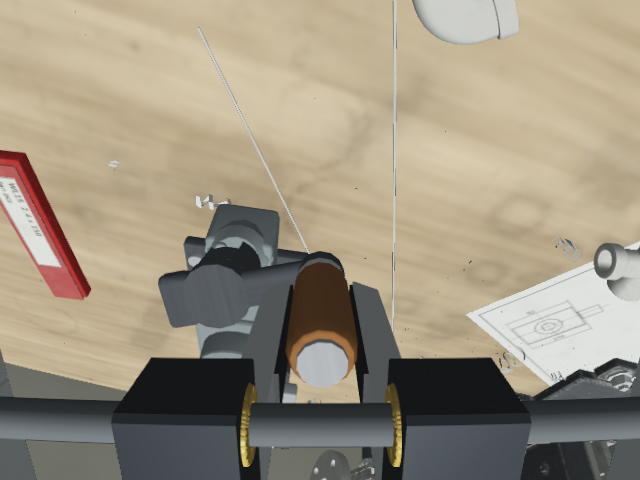

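The crank is seated: contact is about 8 N axial, the pose is within 1 mm of the computed seat, and the hub is down by the nose. Now I'll tabulate the winding arc in tool axes.

```bash
cat >> h.py <<'E'
def wind(al,step,n,hold,r=.055,y=.001):
    al=np.radians(al); out=[]
    for i in list(range(1,n+1))+[n]*hold:
        f=np.radians(step*i); out.append([round(2*r*(np.cos(al-f)-np.cos(al)),3),y,round(2*r*(np.sin(al-f)-np.sin(al)),3)])
    print(str(out).replace(' ',''))
E
python3 - <<'E'
from h import *
import json
o=get_obs(); T=toolpose(); a=np.radians(9.7); C=T[:3,3]-T[:3,:3]@(.055*np.array([np.cos(a),0,np.sin(a)]))
json.dump(dict(C=C.tolist(),R=T[:3,:3].tolist()),open('C.json','w')); print(C)
wind(9.7,10,6,2)
E
```

```text
[ 0.51701693 -0.05443047  0.14725052]
[[np.float64(0.002),0.001,np.float64(-0.019)],[np.float64(-0.0),0.001,np.float64(-0.038)],[np.float64(-0.005),0.001,np.float64(-0.057)],[np.float64(-0.013),0.001,np.float64(-0.074)],[np.float64(-0.025),0.001,np.float64(-0.09)],[np.float64(-0.038),0.001,np.float64(-0.103)],[np.float64(-0.038),0.001,np.float64(-0.103)],[np.float64(-0.038),0.001,np.float64(-0.103)]]
```

```bash
python3 -m pendant '{"translation":[[0.002,0.001,-0.019],[0,0.001,-0.038],[-0.005,0.001,-0.057],[-0.013,0.001,-0.074],[-0.025,0.001,-0.09],[-0.038,0.001,-0.103],[-0.038,0.001,-0.103],[-0.038,0.001,-0.103]],"rot":[[0,0,0],[0,0,0],[0,0,0],[0,0,0],[0,0,0],[0,0,0],[0,0,0],[0,0,0]]}' 0 60
cat > st.py <<'E'
from h import *
import json,sys
c=json.load(open('C.json')); C=np.array(c['C']);Rm=np.array(c['R'])
T=toolpose(); q=T[:3,:3].T@(T[:3,3]-C); o=get_obs()
print('t',round(o['time_s'],2),'q(tool mm)',(q*1e3).round(2),'r',np.hypot(q[0],q[2]).round(4),'ang',np.degrees(np.arctan2(q[2],q[0])).round(2),'F tool',(T[:3,:3].T@o['force']).round(1),'drift rot deg',np.degrees(R.from_matrix(Rm.T@T[:3,:3]).as_rotvec()).round(2))
if len(sys.argv)>1: wind(*[float(x) if i==0 or i==1 else int(x) for i,x in enumerate(sys.argv[1:5])])
E
sed -i 's/out.append(\[round(/out.append([float(round(/; s/np.cos(al)),3),y,round(/np.cos(al)),3)),y,float(round(/; s/np.sin(al)),3)\])/np.sin(al)),3))])/' h.py
python3 st.py
python3 - <<'E'
from h import *
snap('side','side10')
b=cv2.imread('pics/side10.png'); cv2.imwrite('pics/z18.png',cv2.resize(b[210:400,320:540],None,fx=3.5,fy=3.1,interpolation=cv2.INTER_CUBIC))
E
```

```text
time_s: 7.57
ee_pos: [0.5633, -0.0778, 0.1655]
eef_rot: [-2.088, 0.074, 0.321]
force: [-2.2, 3.6, 2.7]
grip_width: 0.0251
t 7.57 q(tool mm) [ 35.11  -0.05 -42.28] r 0.055 ang -50.3 F tool [-1.2 -4.3  2.3] drift rot deg [ 0.03  0.04 -0.02]
```

View pics/z18.png

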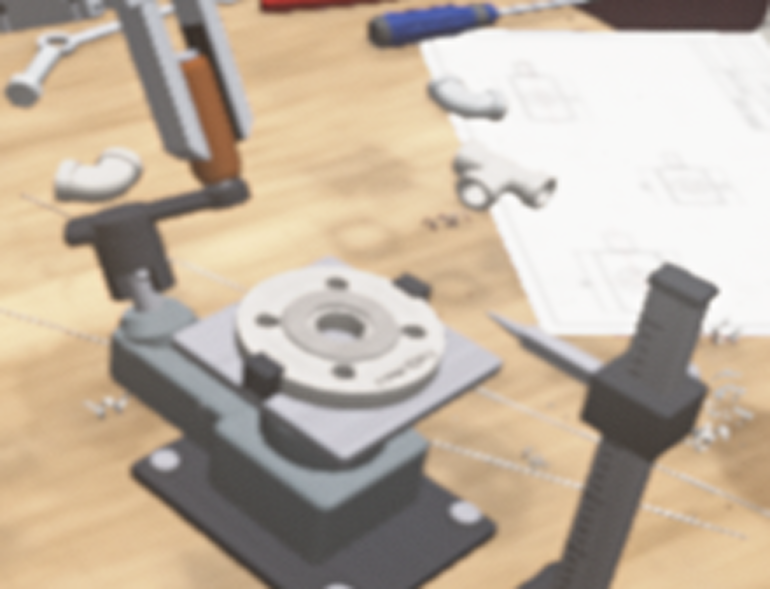

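It tracks the arc cleanly: r = 55.0 mm and the force is about 5 N. I'll continue winding.

```bash
python3 st.py -50.3 20 7 1
```

```text
t 7.62 q(tool mm) [ 35.16  -0.06 -42.22] r 0.0549 ang -50.21 F tool [-1.7 -5.4  3.4] drift rot deg [ 0.02  0.02 -0.01]
[[-0.033,0.001,-0.019],[-0.071,0.001,-0.025],[-0.108,0.001,-0.019],[-0.141,0.001,0.001],[-0.166,0.001,0.03],[-0.179,0.001,0.066],[-0.178,0.001,0.104],[-0.178,0.001,0.104]]
```

```bash
python3 -m pendant '{"translation":[[-0.033,0.001,-0.019],[-0.071,0.001,-0.025],[-0.108,0.001,-0.019],[-0.141,0.001,0.001],[-0.166,0.001,0.03],[-0.179,0.001,0.066],[-0.178,0.001,0.104],[-0.178,0.001,0.104]],"rot":[[0,0,0],[0,0,0],[0,0,0],[0,0,0],[0,0,0],[0,0,0],[0,0,0],[0,0,0]]}' 0 60
python3 st.py 170 20 7 1
```

```text
time_s: 8.28
ee_pos: [0.4616, -0.0628, 0.1462]
eef_rot: [-2.089, 0.077, 0.321]
force: [-15.5, 4.8, 15.2]
grip_width: 0.0254
t 8.28 q(tool mm) [-54.98  -0.16  10.87] r 0.056 ang 168.81 F tool [-14.4 -17.    1.2] drift rot deg [-0.07 -0.03  0.09]
[[0.013,0.001,0.036],[0.038,0.001,0.065],[0.071,0.001,0.084],[0.108,0.001,0.091],[0.146,0.001,0.084],[0.179,0.001,0.065],[0.204,0.001,0.036],[0.204,0.001,0.036]]
```

```bash
python3 -m pendant '{"translation":[[0.011,-0.001,0.036],[0.036,-0.002,0.065],[0.069,-0.002,0.084],[0.106,-0.002,0.091],[0.144,-0.002,0.084],[0.177,-0.001,0.065],[0.202,0,0.036],[0.202,0,0.036]],"rot":[[0,0,0],[0,0,0],[0,0,0],[0,0,0],[0,0,0],[0,0,0],[0,0,0],[0,0,0]]}' 0 60
python3 st.py
python3 - <<'E'
from h import *
snap('side','side11');snap('scene','scene11')
b=cv2.imread('pics/side11.png'); cv2.imwrite('pics/z19.png',cv2.resize(b[210:400,320:540],None,fx=3.5,fy=3.1,interpolation=cv2.INTER_CUBIC))
E
```

```text
time_s: 8.95
ee_pos: [0.5534, -0.0169, 0.1306]
eef_rot: [-2.09, 0.075, 0.32]
force: [1.5, 6.1, 4.4]
grip_width: 0.0254
t 8.95 q(tool mm) [47.49 -0.61 27.47] r 0.0549 ang 30.05 F tool [ 3.  -6.6  2.3] drift rot deg [-0.09  0.05  0.04]
```

View pics/z19.png

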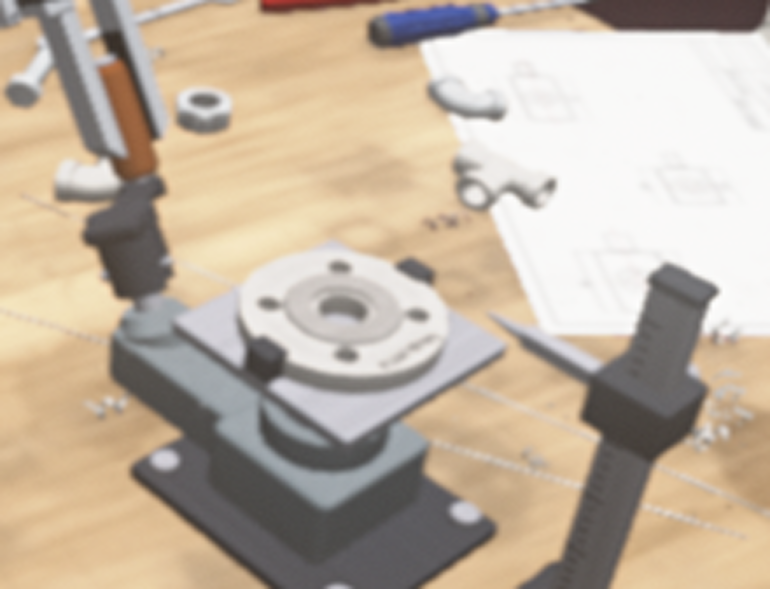

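View pics/scene11.png

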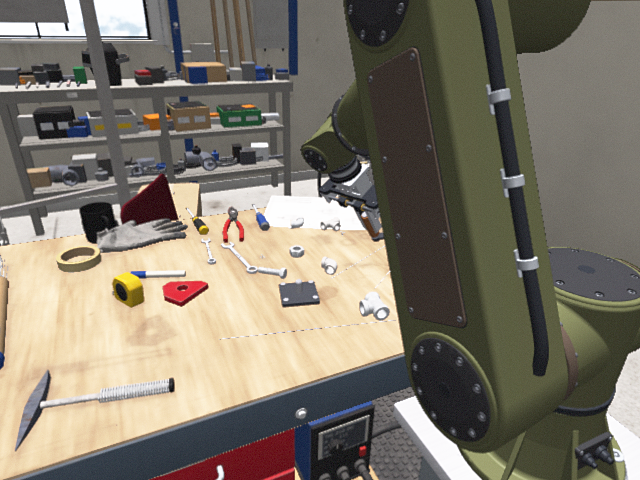

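One turn is nearly done, and the flange's bore centre rose from row 325 to 309 in the zoom. Next I'll estimate the heights from the side view and see where the scene camera would see the jack.

Run:
```python
from h import *
d=cam('side'); s=cam('scene')
J=PIN+.131*np.array([.195,-.981,0]); J[2]=0; J[:2]+=[.001,0]
def onvert(c,uv,xy):
    o,v=ray(c,uv); n=np.cross(v,[0,0,1]); M=np.c_[v,-np.array([0,0,1.]),n]; t=np.linalg.solve(M,np.r_[xy,0]-o); return t[1], t[2]*np.linalg.norm(n)
for nm,uv in (('start',(340+307/4,270+150/3.3)),('z18',(320+340/3.5,210+325/3.1)),('now',(320+343/3.5,210+309/3.1))): print(nm,onvert(d,uv,J[:2]))
uv=(460.6,312.6); 
for z in (.12,.13,.14,.15,.16,.17,.18): 
    p=onz(d,uv,z); print(z,p.round(3),'r from axis',np.linalg.norm(p[:2]-J[:2]).round(4))
print(J,'scene px',proj(s,[J,J+[0,0,.12]]))
C=np.linalg.inv(d[2])[:3,3];print('sidecam',C)
```

```text
start (np.float64(0.1313879079089625), np.float64(0.0019851269399033724))
z18 (np.float64(0.13275754731030734), np.float64(0.0015436883325216648))
now (np.float64(0.14326958151403096), np.float64(0.0014522649703721526))
0.12 [ 0.623 -0.235  0.12 ] r from axis 0.0748
0.13 [ 0.614 -0.243  0.13 ] r from axis 0.0683
0.14 [ 0.605 -0.251  0.14 ] r from axis 0.0635
0.15 [ 0.596 -0.258  0.15 ] r from axis 0.0606
0.16 [ 0.587 -0.266  0.16 ] r from axis 0.0599
0.17 [ 0.579 -0.274  0.17 ] r from axis 0.0616
0.18 [ 0.57  -0.282  0.18 ] r from axis 0.0653
[ 0.549545 -0.219711  0.      ] scene px [[432.41452141 255.39390688]
 [438.33981508 214.84659269]]
sidecam [ 0.17616045 -0.63050102  0.62488026]
```

The scene camera's view of the jack is blocked, so I'll let go of the handle, back off, and measure flange and scriber with the wrist camera from two tilts.

```bash
python3 -m pendant '{"translation":[[0,0,0],[0,0,0],[0,0,0],[0,0,0],[0,0,0],[0,0,0]],"rot":[[0,0,0],[0,0,0],[0,0,0],[0,0,0],[0,0,0],[0,0,0]]}' 0.8 60
python3 - <<'E'
import json
from h import *
T=toolpose(); json.dump(dict(p=T[:3,3].tolist(),R=T[:3,:3].tolist()),open('rel.json','w'))
P=np.array([.575,-.255,.155])
def view(Rm,D,v=-.163):
    c=np.array(camera_params('wrist')['tool_from_camera']); t=c[:3,3]+c[:3,:3]@np.array([0,v,1])*D; return P-Rm@t
p=view(T[:3,:3],.36); print(p); rows(p,T[:3,:3])
Rv=np.array([[1,0,0],[0,0,1],[0,-1,0.]]); p=view(Rv,.33); print(p)
E
```

```text
time_s: 9.55
ee_pos: [0.5519, -0.0162, 0.13]
eef_rot: [-2.09, 0.075, 0.321]
force: [0.3, 0.7, -0.1]
grip_width: 0.0621
[ 0.56640361 -0.18576909  0.34747122]
trans [-0.1118 -0.2073 -0.4996] rot [0. 0. 0.]
[ 0.5742745  -0.29500283  0.32629882]
```

```bash
python3 -m pendant '{"translation":[[0,-0.05,0],[0,-0.12,0],[0,-0.19,0],[-0.03,-0.21,-0.07],[-0.05,-0.21,-0.15],[-0.07,-0.21,-0.23],[-0.09,-0.21,-0.31],[-0.1,-0.21,-0.39]],"rot":[[0,0,0],[0,0,0],[0,0,0],[0,0,0],[0,0,0],[0,0,0],[0,0,0],[0,0,0]]}' 0.8 60
python3 -m pendant '{"translation":[[-0.01,0,-0.06],[-0.012,0,-0.1],[-0.012,0,-0.11],[-0.012,0,-0.11]],"rot":[[0,0,0],[0,0,0],[0,0,0],[0,0,0]]}' 0.8 60
python3 - <<'E'
from h import *
import pickle
T=toolpose(); snap('wrist','wrist12'); snap('side','side12'); pickle.dump(T,open('T12.pkl','wb')); print(T[:3,3],get_obs()['qpos'].round(2),get_obs()['time_s'])
E
```

```text
time_s: 10.22
ee_pos: [0.5543, -0.1404, 0.3226]
eef_rot: [-2.09, 0.074, 0.321]
force: [0.6, -0.0, -0.2]
grip_width: 0.0752
time_s: 10.55
ee_pos: [0.5656, -0.1877, 0.3503]
eef_rot: [-2.091, 0.074, 0.32]
force: [0.2, 0.7, -0.5]
grip_width: 0.0748
[ 0.5655706  -0.18772795  0.35031449] [-0.18  0.24  1.39 -0.5   1.34 -0.45] 10.65
```

View pics/wrist12.png

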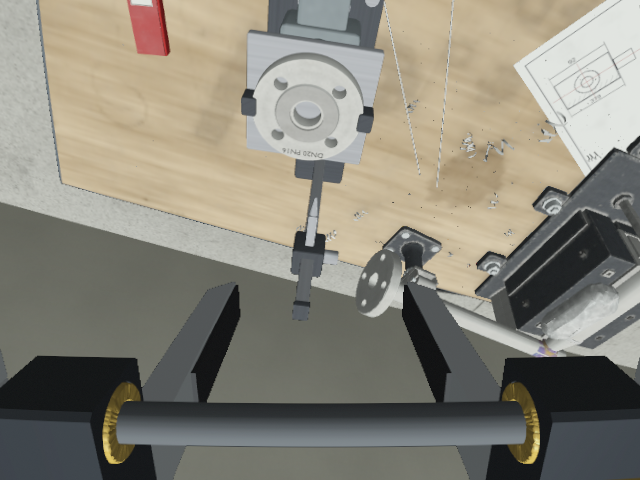

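View pics/side12.png

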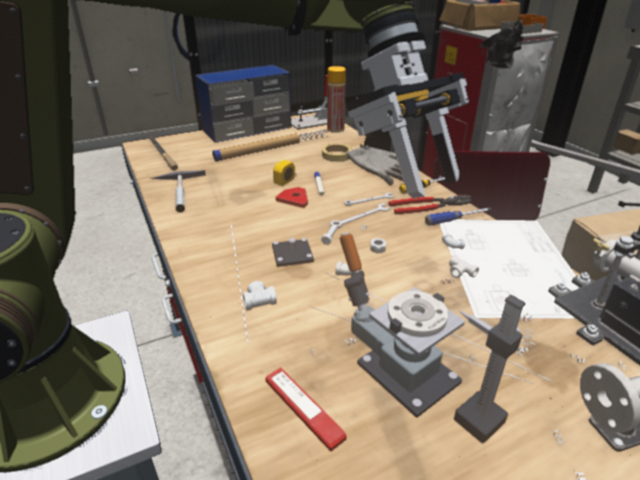

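The wrist view shows the flange (bore at 307,112) and the scriber pointing at its edge, tip near (318,195). The crank is still on the shaft. I'll zoom in.

Run:
```python
import cv2
b=cv2.imread('pics/wrist12.png'); cv2.imwrite('pics/z20.png',cv2.resize(b[40:240,230:400],None,fx=4,fy=3,interpolation=cv2.INTER_CUBIC))
b=cv2.imread('pics/side12.png'); cv2.imwrite('pics/z21.png',cv2.resize(b[280:360,375:485],None,fx=7,fy=7,interpolation=cv2.INTER_CUBIC))
```

```text
(no output)
```

View pics/z20.png

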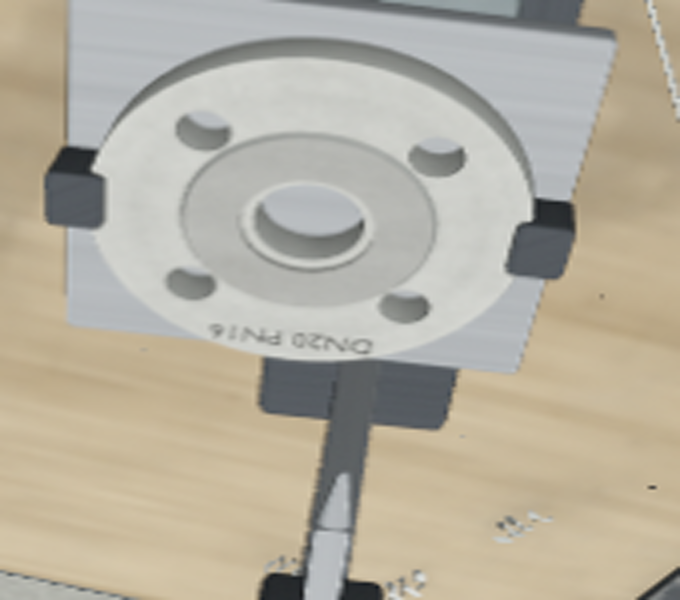

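View pics/z21.png

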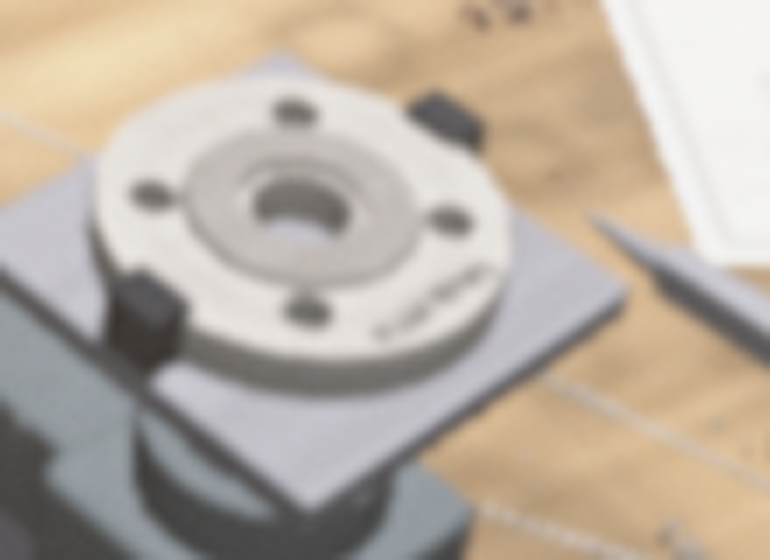

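Run:
```python
from h import *
import pickle
T=pickle.load(open('T12.pkl','rb')); w=cam('wrist',T); d=cam('side')
W=lambda x,y:(230+x/4-.4,40+y/3-.35); D=lambda x,y:(375+x/7-.4,280+y/7-.4)
print('tip',tri([(w,W(345,473)),(d,D(595,217))]))
print('centre',tri([(w,W(308.8,219)),(d,D(301,209.5))]))
# hole matching: try permutations
import itertools
ws=[(204,131),(437,157),(404,306),(190,283)]; ds=[(295,110),(450,220),(308,312),(152,196)]
for k in range(4):
    r=[tri([(w,W(*ws[i])),(d,D(*ds[(i+k)%4]))]) for i in range(4)]
    print(k,[ (x[0].round(4).tolist(),round(x[1][0]*1e3,1)) for x in r])
```

```text
tip (array([ 0.57644341, -0.27342845,  0.17422071]), [0.00010787091729237167, 0.0001078709172924239])
centre (array([ 0.54833452, -0.21786342,  0.1429002 ]), [6.900808944975443e-05, 6.90080894498214e-05])
0 [([0.536, -0.2019, 0.1605], 16.3), ([0.5812, -0.2123, 0.118], 13.3), ([0.5607, -0.2348, 0.1296], 17.9), ([0.5189, -0.2227, 0.1664], 12.9)]
1 [([0.5469, -0.2227, 0.1392], 30.6), ([0.5676, -0.2105, 0.0997], 4.8), ([0.5454, -0.2122, 0.1564], 29.4), ([0.5332, -0.2235, 0.1799], 3.6)]
2 [([0.5336, -0.2215, 0.1195], 14.1), ([0.5515, -0.1894, 0.1292], 18.1), ([0.5602, -0.2137, 0.1682], 11.8), ([0.5439, -0.2455, 0.1594], 16.2)]
3 [([0.5218, -0.2004, 0.1436], 0.3), ([0.5661, -0.1915, 0.1443], 0.1), ([0.5747, -0.2359, 0.1438], 0.2), ([0.5304, -0.245, 0.1436], 0.2)]
```

The triangulation is solid, with residuals under 0.3 mm. The flange top is at z≈0.1438 and the scriber tip at 0.1742, so about 30.4 mm is left, or roughly 2.17 turns. I'll regrasp and wind two turns, then remeasure.

```bash
cat > back.py <<'E'
from h import *
import json
r=json.load(open('rel.json')); p=np.array(r['p']);Rm=np.array(r['R']); S_=-Rm[:,1]
print('above'); rows(p+.1*S_,Rm); print('grasp'); rows(p,Rm)
E
python3 back.py
```

```text
above
trans [0.1146 0.0103 0.5012] rot [-0.0002  0.0006 -0.0002]
grasp
trans [0.1147 0.2103 0.5011] rot [-0.0002  0.0006 -0.0002]
```

```bash
python3 -m pendant '{"translation":[[0.02,0,0.07],[0.04,0,0.15],[0.06,0,0.23],[0.08,0,0.31],[0.1,0,0.39],[0.112,0.005,0.46],[0.116,0.01,0.5],[0.116,0.01,0.501]],"rot":[[0,0,0],[0,0,0],[0,0,0],[0,0,0],[0,0,0],[0,0,0],[0,0,0],[0,0,0]]}' 0.8 60
python3 back.py
python3 - <<'E'
from h import *
snap('wrist','wrist13')
E
```

```text
time_s: 11.32
ee_pos: [0.5411, 0.0368, 0.2132]
eef_rot: [-2.089, 0.081, 0.327]
force: [-0.2, 0.2, 0.4]
grip_width: 0.0752
above
trans [-0.0005 -0.0017 -0.0104] rot [-0.0006  0.0049 -0.0016]
grasp
trans [ 0.      0.1983 -0.0106] rot [-0.0006  0.0049 -0.0016]
```

View pics/wrist13.png

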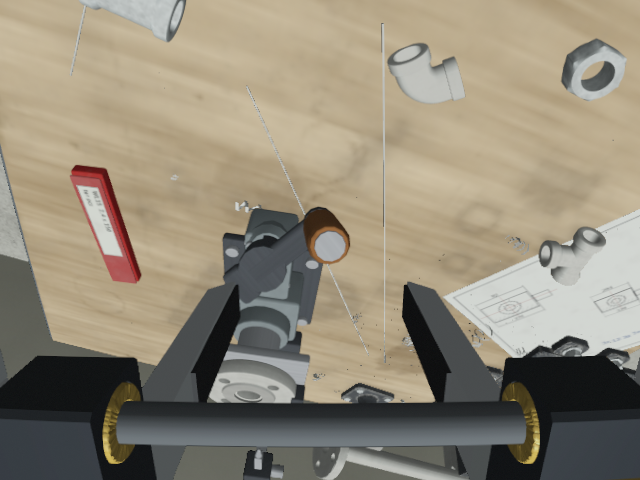

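```bash
python3 -m pendant '{"translation":[[0.002,0.01,-0.008],[0.002,0.06,-0.01],[0.002,0.12,-0.01],[0.002,0.17,-0.01],[0.002,0.196,-0.01],[0.002,0.198,-0.01],[0.002,0.198,-0.01]],"rot":[[0,0.005,0],[0,0.005,0],[0,0.005,0],[0,0.005,0],[0,0.005,0],[0,0.005,0],[0,0.005,0]]}' 0.8 60
python3 -m pendant '{"translation":[[0,0,0],[0,0,0],[0,0,0],[0,0,0],[0,0,0],[0,0,0],[0,0,0],[0,0,0]],"rot":[[0,0,0],[0,0,0],[0,0,0],[0,0,0],[0,0,0],[0,0,0],[0,0,0],[0,0,0]]}' 0 60
python3 st.py 30 20 7 1
```

```text
time_s: 11.95
ee_pos: [0.5539, -0.0182, 0.1321]
eef_rot: [-2.09, 0.075, 0.317]
force: [-0.9, 0.0, 0.2]
grip_width: 0.0754
time_s: 12.62
ee_pos: [0.5539, -0.0181, 0.1321]
eef_rot: [-2.09, 0.075, 0.317]
force: [-0.4, -0.3, 0.2]
grip_width: 0.0253
t 12.62 q(tool mm) [47.35 -1.3  25.72] r 0.0539 ang 28.51 F tool [-0.5 -0.1 -0.2] drift rot deg [-0.08  0.2   0.1 ]
[[0.013,0.001,-0.036],[0.013,0.001,-0.074],[0.0,0.001,-0.11],[-0.025,0.001,-0.139],[-0.058,0.001,-0.158],[-0.095,0.001,-0.165],[-0.133,0.001,-0.158],[-0.133,0.001,-0.158]]
```

```bash
python3 -m pendant '{"translation":[[0.014,0.001,-0.036],[0.014,0.001,-0.074],[0.001,0.001,-0.11],[-0.024,0.001,-0.139],[-0.058,0.001,-0.158],[-0.095,0.001,-0.165],[-0.133,0.001,-0.158],[-0.133,0.001,-0.158]],"rot":[[0,0,0],[0,0,0],[0,0,0],[0,0,0],[0,0,0],[0,0,0],[0,0,0],[0,0,0]]}' 0 60
python3 st.py -110 20 7 1
```

```text
time_s: 13.28
ee_pos: [0.513, -0.104, 0.1758]
eef_rot: [-2.09, 0.076, 0.316]
force: [0.7, 0.4, -0.4]
grip_width: 0.0004
t 13.28 q(tool mm) [-21.36  -0.73 -53.17] r 0.0573 ang -111.89 F tool [0.8 0.2 0.3] drift rot deg [-0.06  0.23  0.17]
[[-0.033,0.001,0.019],[-0.058,0.001,0.048],[-0.071,0.001,0.084],[-0.071,0.001,0.122],[-0.058,0.001,0.158],[-0.033,0.001,0.188],[0.0,0.001,0.207],[0.0,0.001,0.207]]
```

The grip width went to 0, so the handle slipped out. I'll look.

Run:
```python
from h import *
snap('wrist','wrist14'); snap('side','side14')
b=cv2.imread('pics/side14.png'); cv2.imwrite('pics/z22.png',cv2.resize(b[180:380,300:500],None,fx=3,fy=3,interpolation=cv2.INTER_CUBIC))
```

```text
(no output)
```

View pics/wrist14.png

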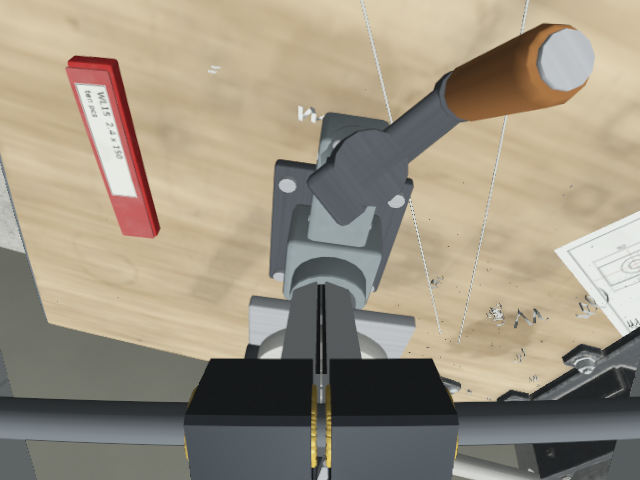

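View pics/z22.png

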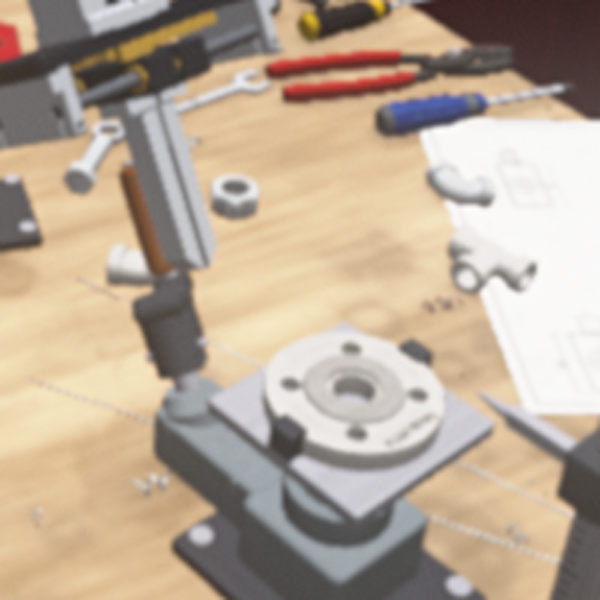

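The crank stayed put with the handle still at about 30°; I had moved before the fingers had fully closed. I'll back off, reopen, and regrasp with a longer close. First I'll locate the cap at (567,57).

```bash
python3 - <<'E'
from h import *
T=toolpose(); w=cam('wrist',T)
o,v=ray(w,(567,57)); o=T[:3,:3].T@(o-T[:3,3]); v=T[:3,:3].T@v
for y in (-.034,-.037): print((o+v*(y-o[1])/v[1]).round(4))
o,v=ray(w,(452,98)); o=T[:3,:3].T@(o-T[:3,3]); v=T[:3,:3].T@v
print('base',(o+v*(.035-o[1])/v[1]).round(4))
E
python3 -m pendant '{"translation":[[0,-0.04,0],[0,-0.1,0],[0,-0.17,0],[0.03,-0.2,0.05],[0.07,-0.2,0.11],[0.1,-0.2,0.14],[0.137,-0.2,0.157],[0.137,-0.2,0.157]],"rot":[[0,0,0],[0,0,0],[0,0,0],[0,0,0],[0,0,0],[0,0,0],[0,0,0],[0,0,0]]}' 0 60
python3 back.py
python3 - <<'E'
from h import *
snap('wrist','wrist15')
E
```

```text
[ 0.0711 -0.034   0.0978]
[ 0.0694 -0.037   0.0973]
base [0.0589 0.035  0.0888]
time_s: 14.05
ee_pos: [0.5485, 0.0335, 0.217]
eef_rot: [-2.09, 0.076, 0.32]
force: [-0.6, -0.2, -0.1]
grip_width: 0.0005
above
trans [-0.0118  0.0002  0.0033] rot [-0.0002 -0.0005 -0.0009]
grasp
trans [-0.0115  0.2002  0.0033] rot [-0.0002 -0.0005 -0.0009]
```

View pics/wrist15.png

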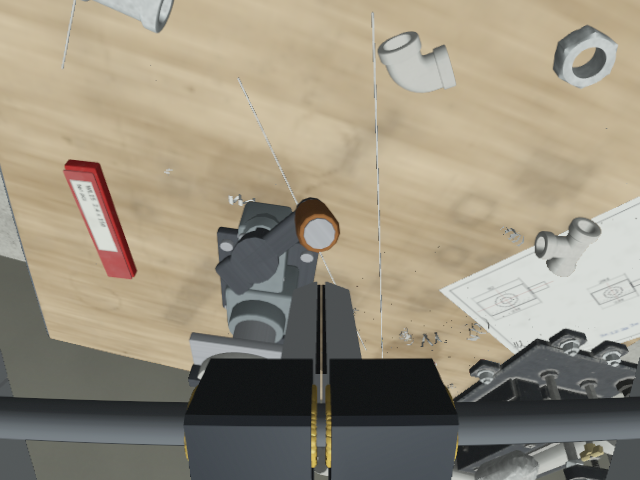

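Run:
```python
from h import *
T=toolpose(); w=cam('wrist',T)
def ot(uv,y):
    o,v=ray(w,uv); o=T[:3,:3].T@(o-T[:3,3]); v=T[:3,:3].T@v; return (o+v*(y-o[1])/v[1]).round(4)
print('ref cap',ot((322,362),-.035)); print('now cap',ot((319.5,235),.065),'base',ot((316,212),.13))
```

```text
ref cap [ 0.0012 -0.035   0.0007]
now cap [0.     0.065  0.0174] base [-0.0026  0.13    0.0159]
```

The handle is actually about 16 mm further in tool z than the pose I let go at, which is why the grip missed. I'll go to the corrected spot.

```bash
python3 -m pendant '{"translation":[[-0.003,0,0.02],[-0.003,0,0.032],[-0.003,0,0.032],[-0.003,0,0.032],[-0.003,0,0.032],[-0.003,0,0.032],[-0.003,0.02,0.032],[-0.003,0.05,0.032]],"rot":[[0,0,0],[0,0,0],[0,0,0],[0,0,0],[0,0,0],[0,0,0],[0,0,0],[0,0,0]]}' 0.6 60
python3 -m pendant '{"translation":[[0,0.04,0],[0,0.08,0],[0,0.12,0],[0,0.145,0],[0,0.15,0]],"rot":[[0,0,0],[0,0,0],[0,0,0],[0,0,0],[0,0,0]]}' 0.6 60
python3 - <<'E'
from h import *
snap('wrist','wrist16')
T=toolpose(); w=cam('wrist',T)
E
python3 st.py
```

```text
time_s: 14.77
ee_pos: [0.5442, 0.0324, 0.1886]
eef_rot: [-2.09, 0.073, 0.319]
force: [0.0, -0.5, 0.3]
grip_width: 0.0506
time_s: 15.18
ee_pos: [0.5505, -0.0058, 0.1215]
eef_rot: [-2.09, 0.076, 0.318]
force: [0.1, -0.5, 0.3]
grip_width: 0.0567
t 15.23 q(tool mm) [49.3   0.52 41.82] r 0.0646 ang 40.31 F tool [0.1 0.1 0.5] drift rot deg [-0.08  0.12  0.09]
```

View pics/wrist16.png

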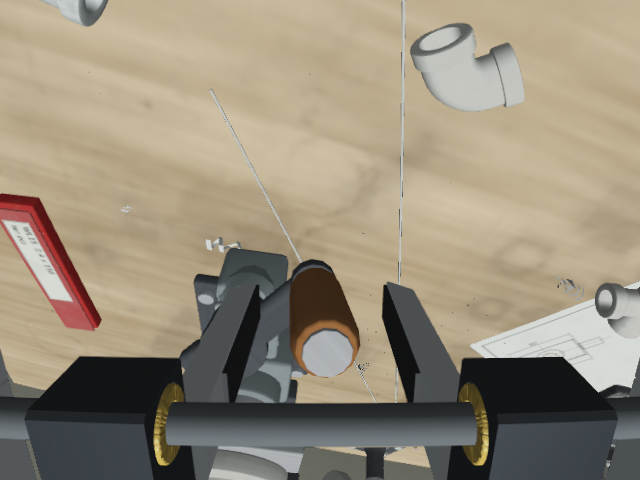

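Run:
```python
from h import *
im=snap('side','side17')
f=lambda n:cv2.resize(cv2.imread('pics/'+n+'.png')[230:320,320:400],None,fx=4.8,fy=6,interpolation=cv2.INTER_CUBIC)
cv2.imwrite('pics/z23.png',np.hstack([f('side11'),f('side17')]))
```

```text
(no output)
```

View pics/z23.png

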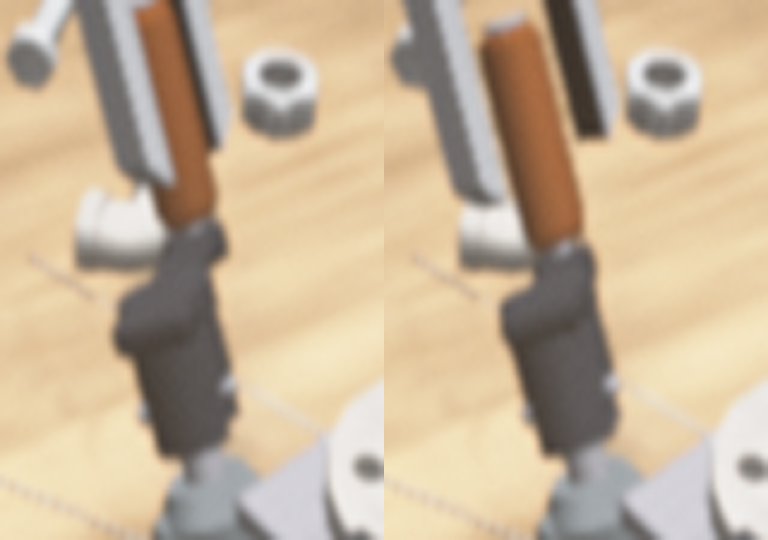

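The hub sits exactly as before, seated with the pin in the slots. The crank just leans and backed off within the slot play. I'll close fully now.

```bash
python3 -m pendant '{"translation":[[0,0,0.002],[0,0,0.002],[0,0,0.002],[0,0,0.002],[0,0,0.002],[0,0,0.002],[0,0,0.002]],"rot":[[0,0,0],[0,0,0],[0,0,0],[0,0,0],[0,0,0],[0,0,0],[0,0,0]]}' 0 60
python3 -m pendant '{"translation":[[0,0,0],[0,0,-0.004],[0,0,-0.01],[0,0,-0.01]],"rot":[[0,0,0],[0,0,0],[0,0,0],[0,0,0]]}' 0 60
python3 st.py
python3 - <<'E'
from h import *
snap('wrist','wrist18')
E
```

```text
time_s: 15.87
ee_pos: [0.5501, -0.0038, 0.1235]
eef_rot: [-2.09, 0.076, 0.317]
force: [-9.3, 4.9, 10.7]
grip_width: 0.0262
time_s: 16.2
ee_pos: [0.5515, -0.0071, 0.1271]
eef_rot: [-2.089, 0.075, 0.316]
force: [-6.6, 11.9, 12.6]
grip_width: 0.0253
t 16.2 q(tool mm) [48.89 -2.63 37.98] r 0.0619 ang 37.84 F tool [ -3.5 -17.3   5.5] drift rot deg [-0.03  0.23  0.14]
```

View pics/wrist18.png

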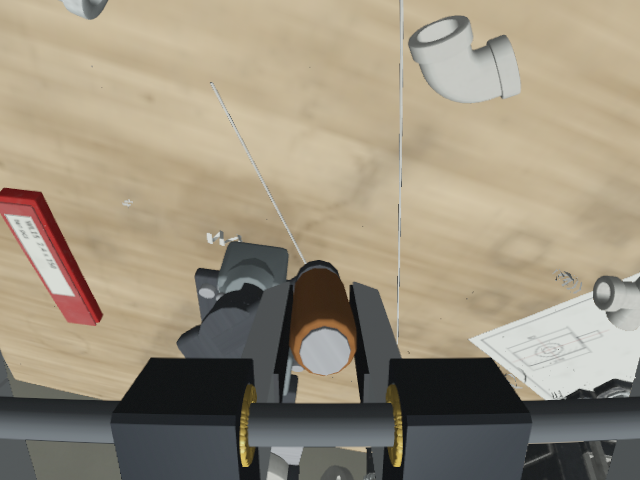

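```bash
python3 -m pendant '{"translation":[[-0.004,0.001,-0.003],[-0.008,0.001,-0.006],[-0.011,0.002,-0.009],[-0.011,0.002,-0.009]],"rot":[[0,0,0],[0,0,0],[0,0,0],[0,0,0]]}' 0 60
python3 st.py
```

```text
time_s: 16.58
ee_pos: [0.5498, -0.0095, 0.1306]
eef_rot: [-2.086, 0.066, 0.32]
force: [4.5, 27.7, 11.5]
grip_width: 0.0254
t 16.58 q(tool mm) [46.25 -4.11 34.8 ] r 0.0579 ang 36.96 F tool [ 12.2 -23.   15.6] drift rot deg [ 0.12  0.31 -0.4 ]
```

The crank was gripped while leaning inside its bore clearance. I'll ease the grip force, bring the handle back onto the 55 mm circle so it straightens, then grip hard again.

```bash
python3 -m pendant '{"translation":[[0,0.002,0],[0,0.004,0],[-0.003,0.006,-0.001],[-0.006,0.007,-0.002],[-0.006,0.007,-0.002]],"rot":[[0,0,0],[0,0,0],[0,0,0],[0,0,0],[0,0,0]]}' 0 4
python3 st.py;python3 - <<'E'
from h import *
snap('wrist','wrist19'); snap('side','side19')
f=lambda n:cv2.resize(cv2.imread('pics/'+n+'.png')[230:320,320:400],None,fx=4.8,fy=6,interpolation=cv2.INTER_CUBIC)
cv2.imwrite('pics/z24.png',np.hstack([f('side11'),f('side19')]))
E
```

```text
time_s: 17.0
ee_pos: [0.5482, -0.0128, 0.1287]
eef_rot: [-2.086, 0.064, 0.321]
force: [2.1, 4.7, 3.2]
grip_width: 0.0259
t 17.0 q(tool mm) [43.83 -0.93 33.63] r 0.0552 ang 37.5 F tool [ 3.2 -4.8  1.6] drift rot deg [ 0.12  0.33 -0.52]
```

View pics/z24.png

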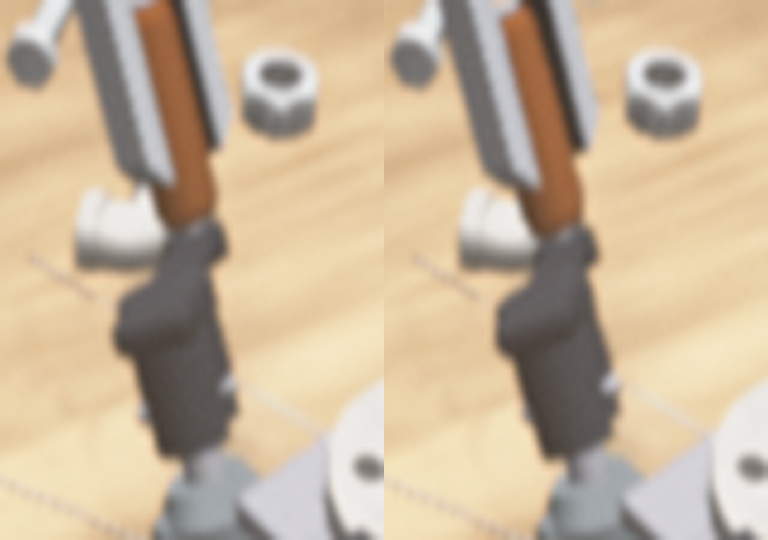

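View pics/wrist19.png

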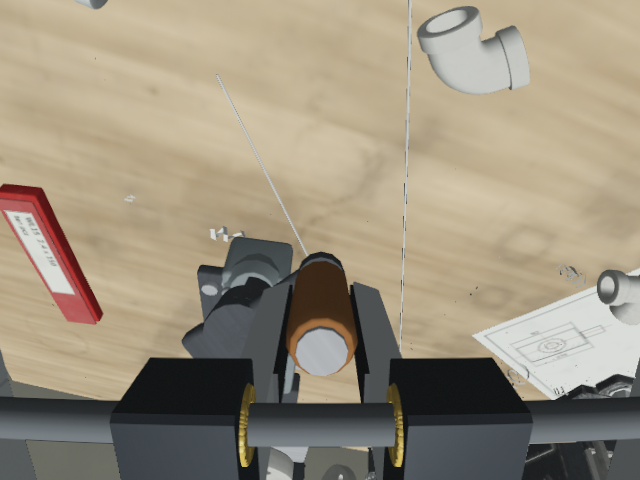

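Straightened, and the forces are small. I'll grip at 30 N and wind.

```bash
python3 -m pendant '{"translation":[[0,0,0],[0,0,0],[0,0,0]],"rot":[[0,0,0],[0,0,0],[0,0,0]]}' 0 30
python3 st.py 37.5 20 7 1
```

```text
time_s: 17.35
ee_pos: [0.5484, -0.0127, 0.1288]
eef_rot: [-2.086, 0.064, 0.321]
force: [0.6, 4.3, 3.0]
grip_width: 0.0257
t 17.35 q(tool mm) [43.97 -0.98 33.57] r 0.0553 ang 37.36 F tool [ 1.8 -4.6  1.9] drift rot deg [ 0.12  0.33 -0.53]
[[0.018,0.001,-0.034],[0.023,0.001,-0.072],[0.014,0.001,-0.109],[-0.006,0.001,-0.141],[-0.036,0.001,-0.165],[-0.073,0.001,-0.176],[-0.111,0.001,-0.174],[-0.111,0.001,-0.174]]
```

```bash
python3 -m pendant '{"translation":[[0.018,0.001,-0.034],[0.023,0.001,-0.072],[0.014,0.001,-0.109],[-0.006,0.001,-0.141],[-0.036,0.001,-0.165],[-0.073,0.001,-0.176],[-0.111,0.001,-0.174],[-0.111,0.001,-0.174]],"rot":[[0,0,0],[0,0,0],[0,0,0],[0,0,0],[0,0,0],[0,0,0],[0,0,0],[0,0,0]]}' 0 30
python3 st.py -102 20 7 1
```

```text
time_s: 18.02
ee_pos: [0.5218, -0.1033, 0.1772]
eef_rot: [-2.09, 0.061, 0.32]
force: [0.0, -5.0, 12.5]
grip_width: 0.0255
t 18.02 q(tool mm) [-12.59  -1.59 -56.08] r 0.0575 ang -102.65 F tool [ -2.3  -8.4 -10.2] drift rot deg [-0.12  0.46 -0.68]
[[-0.035,0.001,0.014],[-0.064,0.001,0.04],[-0.082,0.001,0.074],[-0.087,0.001,0.111],[-0.079,0.001,0.149],[-0.059,0.001,0.181],[-0.029,0.001,0.205],[-0.029,0.001,0.205]]
```

```bash
python3 - <<'E'
import json,numpy as np
c=json.load(open('C.json')); R=np.array(c['R']); c['C']=(np.array(c['C'])+R@np.array([-.0005,-.001,-.0025])).tolist(); json.dump(c,open('C.json','w'))
E
python3 -m pendant '{"translation":[[-0.035,0,0.014],[-0.064,0,0.04],[-0.082,-0.001,0.074],[-0.087,-0.001,0.111],[-0.079,-0.001,0.149],[-0.059,-0.001,0.181],[-0.029,-0.001,0.205],[-0.029,-0.001,0.205]],"rot":[[0,0,0],[0,0,0],[0,0,0],[0,0,0],[0,0,0],[0,0,0],[0,0,0],[0,0,0]]}' 0 30
python3 st.py 117.5 20 7 1
```

```text
time_s: 18.68
ee_pos: [0.4769, -0.0233, 0.1264]
eef_rot: [-2.09, 0.064, 0.32]
force: [-4.5, 2.8, 1.4]
grip_width: 0.0255
t 18.68 q(tool mm) [-26.42  -0.32  50.41] r 0.0569 ang 117.66 F tool [-3.5 -3.1  3. ] drift rot deg [-0.12  0.34 -0.52]
[[0.036,0.001,0.011],[0.075,0.001,0.01],[0.11,0.001,-0.005],[0.138,0.001,-0.031],[0.156,0.001,-0.064],[0.161,0.001,-0.102],[0.152,0.001,-0.14],[0.152,0.001,-0.14]]
```

```bash
python3 -m pendant '{"translation":[[0.036,0,0.011],[0.075,0,0.01],[0.11,0,-0.005],[0.138,0,-0.031],[0.156,0,-0.064],[0.161,0,-0.102],[0.152,0,-0.14],[0.152,0,-0.14]],"rot":[[0,0,0],[0,0,0],[0,0,0],[0,0,0],[0,0,0],[0,0,0],[0,0,0],[0,0,0]]}' 0 30
python3 st.py -21 20 7 1
```

```text
time_s: 19.35
ee_pos: [0.5704, -0.0584, 0.1577]
eef_rot: [-2.09, 0.062, 0.319]
force: [2.5, 3.2, 5.2]
grip_width: 0.0254
t 19.35 q(tool mm) [ 49.22  -0.55 -21.98] r 0.0539 ang -24.07 F tool [ 3.1 -5.8 -0.7] drift rot deg [-0.1   0.49 -0.58]
[[-0.02,0.001,-0.033],[-0.049,0.001,-0.057],[-0.085,0.001,-0.069],[-0.124,0.001,-0.069],[-0.159,0.001,-0.055],[-0.188,0.001,-0.03],[-0.207,0.001,0.004],[-0.207,0.001,0.004]]
```

```bash
python3 st.py -24 20 7 1
```

```text
t 19.35 q(tool mm) [ 49.22  -0.55 -21.98] r 0.0539 ang -24.07 F tool [ 3.1 -5.8 -0.7] drift rot deg [-0.1   0.49 -0.58]
[[-0.021,0.001,-0.032],[-0.052,0.001,-0.054],[-0.089,0.001,-0.065],[-0.127,0.001,-0.062],[-0.162,0.001,-0.046],[-0.189,0.001,-0.02],[-0.206,0.001,0.014],[-0.206,0.001,0.014]]
```

```bash
python3 -m pendant '{"translation":[[-0.021,0,-0.032],[-0.052,0,-0.054],[-0.089,0,-0.065],[-0.127,0,-0.062],[-0.162,0,-0.046],[-0.189,0,-0.02],[-0.206,0,0.014],[-0.206,0,0.014]],"rot":[[0,0,0],[0,0,0],[0,0,0],[0,0,0],[0,0,0],[0,0,0],[0,0,0],[0,0,0]]}' 0 30
python3 st.py -163 20 7 1;  python3 - <<'E'
from h import *
snap('side','side20'); cv2.imwrite('pics/z25.png',cv2.resize(cv2.imread('pics/side20.png')[230:390,330:500],None,fx=4,fy=3.7,interpolation=cv2.INTER_CUBIC))
E
```

```text
time_s: 20.02
ee_pos: [0.4692, -0.0843, 0.1603]
eef_rot: [-2.091, 0.062, 0.32]
force: [-3.3, 0.7, 5.2]
grip_width: 0.0254
t 20.02 q(tool mm) [-54.99  -0.73 -13.84] r 0.0567 ang -165.88 F tool [-3.2 -5.2 -1. ] drift rot deg [-0.15  0.44 -0.61]
[[-0.005,0.001,0.038],[0.004,0.001,0.075],[0.025,0.001,0.107],[0.055,0.001,0.13],[0.092,0.001,0.141],[0.13,0.001,0.139],[0.165,0.001,0.124],[0.165,0.001,0.124]]
```

View pics/z25.png

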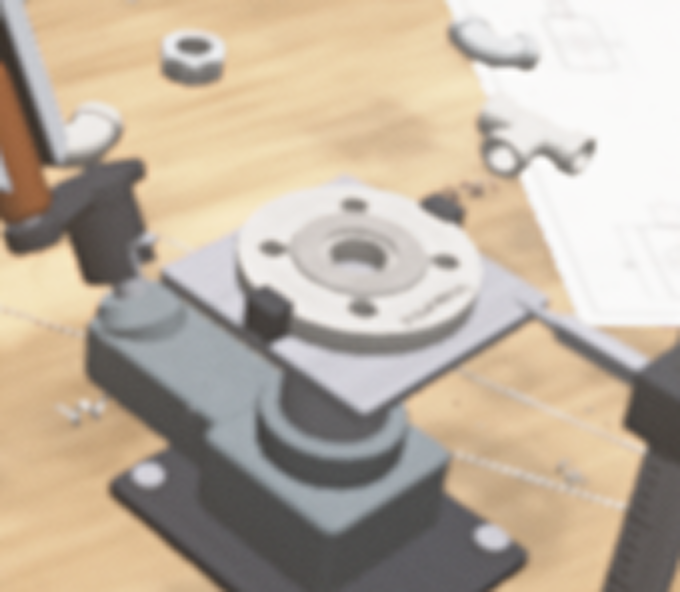

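```bash
python3 st.py -165.9 20 7 1
```

```text
t 20.07 q(tool mm) [-54.54  -0.75 -14.6 ] r 0.0565 ang -165.01 F tool [-4.9 -3.6 -0.3] drift rot deg [-0.12  0.42 -0.55]
[[-0.003,0.001,0.038],[0.008,0.001,0.075],[0.03,0.001,0.106],[0.062,0.001,0.127],[0.099,0.001,0.137],[0.137,0.001,0.133],[0.171,0.001,0.116],[0.171,0.001,0.116]]
```

```bash
python3 -m pendant '{"translation":[[-0.003,0,0.038],[0.008,0,0.075],[0.03,0,0.106],[0.062,0,0.127],[0.099,0,0.137],[0.137,0,0.133],[0.171,0,0.116],[0.171,0,0.116]],"rot":[[0,0,0],[0,0,0],[0,0,0],[0,0,0],[0,0,0],[0,0,0],[0,0,0],[0,0,0]]}' 0 30
python3 st.py 55 10 7 1
```

```text
time_s: 20.73
ee_pos: [0.5354, -0.0102, 0.126]
eef_rot: [-2.089, 0.063, 0.32]
force: [2.9, 11.0, -0.4]
grip_width: 0.0253
t 20.73 q(tool mm) [33.08 -0.24 43.51] r 0.0547 ang 52.75 F tool [ 6.2 -4.7  8.3] drift rot deg [-0.02  0.41 -0.55]
[[0.015,0.001,-0.012],[0.027,0.001,-0.027],[0.037,0.001,-0.044],[0.043,0.001,-0.062],[0.046,0.001,-0.081],[0.046,0.001,-0.1],[0.043,0.001,-0.119],[0.043,0.001,-0.119]]
```

```bash
python3 -m pendant '{"translation":[[0.015,0,-0.012],[0.027,0,-0.027],[0.037,0,-0.044],[0.043,0,-0.062],[0.046,0,-0.081],[0.046,0,-0.1],[0.046,0,-0.1]],"rot":[[0,0,0],[0,0,0],[0,0,0],[0,0,0],[0,0,0],[0,0,0],[0,0,0]]}' 0 30
python3 st.py;  python3 - <<'E'
from h import *
import json
T=toolpose(); json.dump(dict(p=T[:3,3].tolist(),R=T[:3,:3].tolist()),open('rel.json','w'))
snap('side','side21'); cv2.imwrite('pics/z26.png',cv2.resize(cv2.imread('pics/side21.png')[260:360,370:490],None,fx=6,fy=6,interpolation=cv2.INTER_CUBIC))
E
```

```text
time_s: 21.32
ee_pos: [0.5711, -0.045, 0.1488]
eef_rot: [-2.087, 0.067, 0.317]
force: [-7.1, 3.1, 2.5]
grip_width: 0.0254
t 21.32 q(tool mm) [54.57  0.33 -6.89] r 0.055 ang -7.2 F tool [-5.9 -4.4  3.5] drift rot deg [ 0.09  0.44 -0.28]
```

View pics/z26.png

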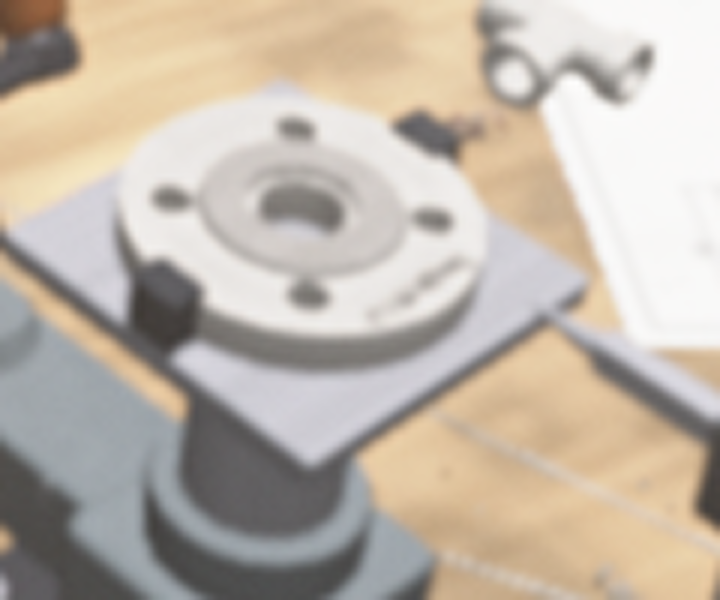

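```bash
python3 -m pendant '{"translation":[[0,0,0],[0,0,0],[0,0,0],[0,0,0],[0,0,0]],"rot":[[0,0,0],[0,0,0],[0,0,0],[0,0,0],[0,0,0]]}' 0.6 30
python3 - <<'E'
from h import *
T=toolpose(); rows([.566,-.19,.36],T[:3,:3])
E
```

```text
time_s: 21.78
ee_pos: [0.5711, -0.0447, 0.1487]
eef_rot: [-2.088, 0.067, 0.317]
force: [-0.3, 0.5, -0.6]
grip_width: 0.0543
trans [-0.1284 -0.2259 -0.4422] rot [0. 0. 0.]
```

```bash
python3 -m pendant '{"translation":[[0,-0.05,0],[0,-0.12,0],[0,-0.19,0],[-0.03,-0.226,-0.07],[-0.06,-0.226,-0.15],[-0.08,-0.226,-0.23],[-0.11,-0.226,-0.31],[-0.12,-0.226,-0.38]],"rot":[[0,0,0],[0,0,0],[0,0,0],[0,0,0],[0,0,0],[0,0,0],[0,0,0],[0,0,0]]}' 0.6 30
python3 -m pendant '{"translation":[[-0.01,0,-0.04],[-0.01,0,-0.06],[-0.01,0,-0.065],[-0.01,0,-0.065]],"rot":[[0,0,0],[0,0,0],[0,0,0],[0,0,0]]}' 0.6 30
python3 - <<'E'
from h import *
import pickle
T=toolpose(); snap('wrist','wrist22'); snap('side','side22'); pickle.dump(T,open('T22.pkl','wb')); print(T[:3,3],get_obs()['joint_vel'].round(3),get_obs()['time_s'])
b=cv2.imread('pics/wrist22.png'); cv2.imwrite('pics/z27.png',cv2.resize(b[0:250,220:420],None,fx=3.9,fy=2.4,interpolation=cv2.INTER_CUBIC))
b=cv2.imread('pics/side22.png'); cv2.imwrite('pics/z28.png',cv2.resize(b[265:345,375:485],None,fx=7,fy=7,interpolation=cv2.INTER_CUBIC))
E
```

```text
time_s: 22.45
ee_pos: [0.5597, -0.1652, 0.3463]
eef_rot: [-2.089, 0.066, 0.317]
force: [1.0, -0.5, 0.3]
grip_width: 0.0564
time_s: 22.78
ee_pos: [0.565, -0.1928, 0.362]
eef_rot: [-2.088, 0.066, 0.317]
force: [-0.7, 0.3, -0.3]
grip_width: 0.0564
[ 0.56496468 -0.19283915  0.36196534] [ 0.005 -0.003  0.002  0.001  0.    -0.003] 22.8833
```

View pics/z27.png

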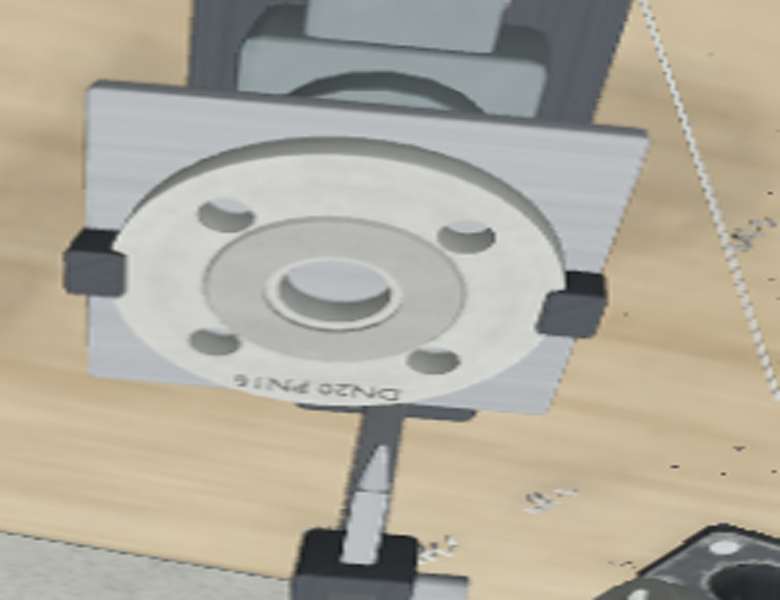

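View pics/z28.png

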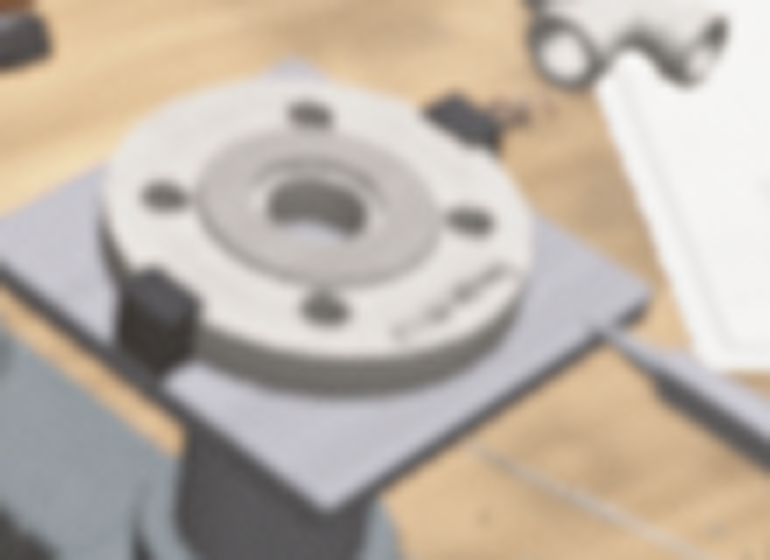

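Run:
```python
from h import *
import pickle
T=pickle.load(open('T22.pkl','rb')); w=cam('wrist',T); d=cam('side')
W=lambda x,y:(220+x/3.9-.4,0+y/2.4-.3); D=lambda x,y:(375+x/7-.4,265+y/7-.4)
print('tip',tri([(w,W(381,446)),(d,D(583,320))]))
ws=[(226,216),(467,237),(433,362),(214,342)]; ds=[(165,197),(311,115),(470,220),(325,310)]
for a,b in zip(ws,ds): print(tri([(w,W(*a)),(d,D(*b))]))
```

```text
tip (array([ 0.57498359, -0.27261494,  0.17514156]), [0.0010561983037738303, 0.0010561983037738563])
(array([ 0.52172872, -0.20066159,  0.17311293]), [0.00036538390413923277, 0.0003653839041393856])
(array([ 0.56633514, -0.19182611,  0.17310124]), [0.0002586100654718103, 0.0002586100654716084])
(array([ 0.57485258, -0.23627371,  0.17366965]), [0.00046171579295098316, 0.00046171579295112167])
(array([ 0.5304346 , -0.24502616,  0.17328086]), [0.0002672137825656389, 0.0002672137825655748])
```

The flange is at z≈0.1733, which agrees with 29.4 mm computed from the turns. The tip reads 0.174–0.175 with a 1 mm residual. For the fine setting I want a lower, closer wrist view from the robot's side.

```bash
cat > vb.py <<'E'
from h import *
t=np.radians(45); y=np.array([np.sin(t),0,-np.cos(t)]); z=np.array([-np.cos(t),0,-np.sin(t)]); Rb=np.c_[np.cross(y,z),y,z]
# yaw the view about world z
Rb=R.from_euler('z',-20,degrees=True).as_matrix()@Rb
P=np.array([.565,-.25,.174]); c=np.array(camera_params('wrist')['tool_from_camera'])
p=P-Rb@(c[:3,3]+c[:3,:3]@np.array([0,-.1,1])*.30); print(p.round(4)); print(Rb.round(3)); rows(p,Rb); print('via');rows(p+[0,0,.12],Rb); T=toolpose(); h=R.from_matrix(T[:3,:3].T@Rb).as_rotvec(); print(np.degrees(np.linalg.norm(h)))
print(get_obs()['qpos'].round(2))
E
python3 vb.py
```

```text
[ 0.4914 -0.224   0.2881]
[[ 0.342  0.664 -0.664]
 [ 0.94  -0.242  0.242]
 [ 0.    -0.707 -0.707]]
trans [-0.1494  0.1439  0.0648] rot [-0.1784 -0.4345 -0.3813]
via
trans [-0.1655 -0.0643 -0.0535] rot [-0.1784 -0.4345 -0.3813]
54.45277718042261
[-0.19  0.23  1.37 -0.49  1.35 -0.47]
```

```bash
python3 -m pendant '{"translation":[[-0.02,-0.02,-0.01],[-0.05,-0.04,-0.02],[-0.08,-0.06,-0.03],[-0.1,-0.06,-0.04],[-0.12,-0.06,-0.045],[-0.15,-0.06,-0.05],[-0.165,-0.064,-0.053],[-0.165,-0.064,-0.053]],"rot":[[-0.022,-0.054,-0.048],[-0.045,-0.11,-0.096],[-0.067,-0.163,-0.143],[-0.09,-0.217,-0.19],[-0.11,-0.27,-0.238],[-0.134,-0.325,-0.286],[-0.156,-0.38,-0.334],[-0.178,-0.434,-0.381]]}' 0.6 30
python3 vb.py
```

```text
time_s: 23.55
ee_pos: [0.4917, -0.2222, 0.4072]
eef_rot: [-2.331, -0.006, 1.154]
force: [1.0, 0.7, 0.0]
grip_width: 0.0563
[ 0.4911 -0.2231  0.2883]
[[ 0.342  0.664 -0.664]
 [ 0.94  -0.242  0.242]
 [ 0.    -0.707 -0.707]]
trans [-0.0035  0.1721  0.1639] rot [-0.016  -0.0337 -0.0275]
via
trans [-0.0021 -0.0019 -0.0014] rot [-0.016  -0.0337 -0.0275]
4.169855059318745
[-0.53 -0.2   1.78  0.12  0.8  -1.73]
```

```bash
python3 -m pendant '{"translation":[[-0.003,0.03,0.03],[-0.003,0.07,0.07],[-0.003,0.11,0.11],[-0.003,0.15,0.145],[-0.003,0.172,0.164],[-0.003,0.172,0.164],[-0.003,0.172,0.164]],"rot":[[-0.016,-0.034,-0.028],[-0.016,-0.034,-0.028],[-0.016,-0.034,-0.028],[-0.016,-0.034,-0.028],[-0.016,-0.034,-0.028],[-0.016,-0.034,-0.028],[-0.016,-0.034,-0.028]]}' 0.6 30
python3 - <<'E'
from h import *
import pickle
T=toolpose(); snap('wrist','wrist24'); pickle.dump(T,open('T24.pkl','wb')); print(T[:3,3],get_obs()['joint_vel'].round(3),get_obs()['time_s'])
E
```

```text
time_s: 24.13
ee_pos: [0.4913, -0.2218, 0.2879]
eef_rot: [-2.355, -0.001, 1.224]
force: [0.8, 0.0, 0.7]
grip_width: 0.0565
[ 0.49131888 -0.22182276  0.28787028] [-0.005 -0.012 -0.016  0.001 -0.002 -0.002] 24.1833
```

View pics/wrist24.png

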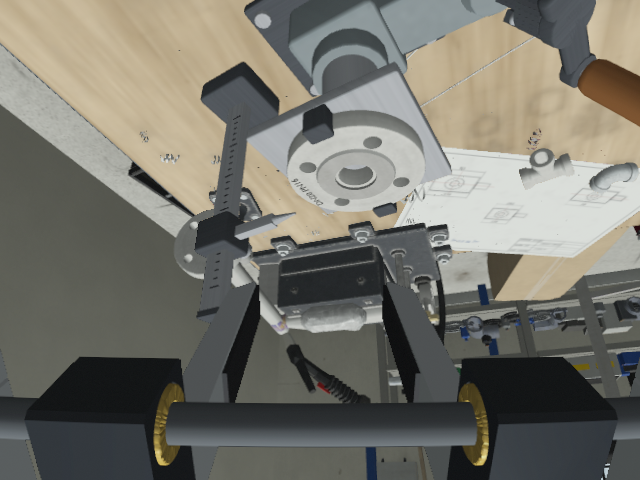

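In this inverted view from the robot's side the scriber tip is sharp at about (296,213) and the flange holes are clear. I'll zoom in.

Run:
```python
import cv2
b=cv2.imread('pics/wrist24.png'); cv2.imwrite('pics/z29.png',cv2.resize(b[100:250,270:450],None,fx=4.4,fy=4,interpolation=cv2.INTER_CUBIC))
b=cv2.imread('pics/wrist22.png'); cv2.imwrite('pics/z30.png',cv2.resize(b[60:240,230:410],None,fx=4,fy=3.3,interpolation=cv2.INTER_CUBIC))
```

```text
(no output)
```

View pics/z29.png

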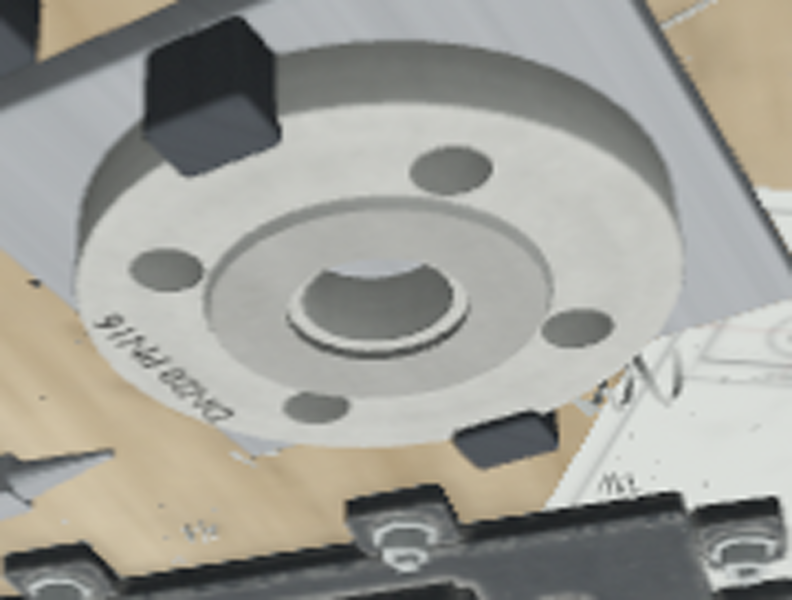

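View pics/z30.png

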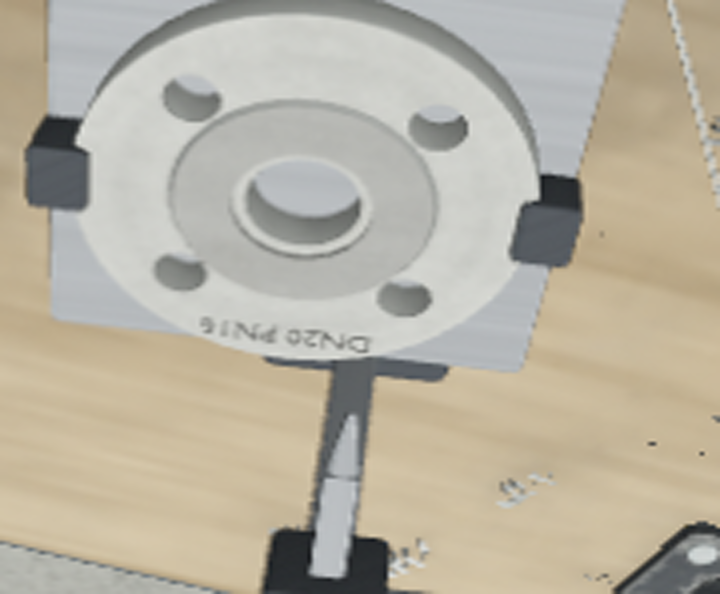

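```bash
cat > meas.py <<'E'
from h import *
import pickle
T=pickle.load(open('T22.pkl','rb')); w2=cam('wrist',T); T=pickle.load(open('T24.pkl','rb')); w4=cam('wrist',T); d=cam('side')
A=lambda x,y:(270+(x+.5)/4.4-.5,100+(y+.5)/4-.5); B=lambda x,y:(230+(x+.5)/4-.5,60+(y+.5)/3.3-.5); D=lambda x,y:(375+(x+.5)/7-.5,265+(y+.5)/7-.5)
def onvert(c,uv,xy):
    o,v=ray(c,uv); n=np.cross(v,[0,0,1]); M=np.c_[v,-np.array([0,0,1.]),n]; t=np.linalg.solve(M,np.r_[xy,0]-o); return t[1]
print('tip w2 w4',tri([(w2,B(352,413)),(w4,A(114,453))]),'all',tri([(w2,B(352,413)),(w4,A(114,453)),(d,D(583,320))]),'w4 side',tri([(w4,A(114,453)),(d,D(583,320))]))
h4=[(166,270),(452,170),(578,328),(316,407)]; h2=[(405,299),(180,272),(192,99),(438,128)]; hs=[(470,220),(325,310),(165,197),(311,115)]
for i in range(4):
    print('hole',tri([(w2,B(*h2[i])),(w4,A(*h4[i]))]),tri([(w2,B(*h2[i])),(w4,A(*h4[i])),(d,D(*hs[i]))]))
zt=.1733
for nm,a,b in (('flange',(400,103),(400,42)),('ring',(380,208),(380,196))):
    # b bottom of wall, a top of wall
    if nm=='flange': p=onz(w4,A(*a),zt); print(nm,p,onvert(w4,A(*b),p[:2])-zt)
    else: p=onz(w4,A(*b),zt); print(nm,p,onvert(w4,A(*a),p[:2])-zt)
E
python3 meas.py
```

```text
tip w2 w4 (array([ 0.57504448, -0.27215289,  0.1758641 ]), [0.0002518328464001154, 0.00025183284640005276]) all (array([ 0.57473959, -0.27227051,  0.17538944]), [0.0005928819429784416, 0.0005249890649969055, 0.0009335973783562864]) w4 side (array([ 0.57446704, -0.27206675,  0.17528459]), [0.0006870191503011804, 0.0006870191503011055])
hole (array([ 0.58239501, -0.26615127,  0.12885506]), [0.00010964607014635255, 0.00010964607014639072]) (array([ 0.56781876, -0.24511051,  0.16422088]), [0.008704169129491629, 0.019987535838494167, 0.014301911605347552])
hole (array([ 0.52333038, -0.21414143,  0.18791186]), [0.018880533823277184, 0.01888053382327726]) (array([ 0.53385211, -0.22709241,  0.16819533]), [0.01860026553731112, 0.025018856000509914, 0.011286090714529816])
hole (array([ 0.52201844, -0.18563893,  0.20519323]), [0.0009855225237073303, 0.0009855225237073181]) (array([ 0.52519478, -0.19496362,  0.18594082]), [0.003642378502666911, 0.015853148276442117, 0.014193268826546923])
hole (array([ 0.56861343, -0.21704683,  0.16852889]), [0.019829847316146468, 0.019829847316146378]) (array([ 0.55911293, -0.20851453,  0.18223541]), [0.019337584928098995, 0.022889232938933086, 0.006786408571213281])
flange [ 0.50624374 -0.20335509  0.1733    ] -0.01188835212531722
ring [ 0.52434608 -0.21114757  0.1733    ] 0.0023405504106036312
```

```bash
cat >> meas.py <<'E'
print('----')
hw=np.array([[.5217,-.2007,.1733],[.5663,-.1918,.1733],[.5749,-.2363,.1733],[.5304,-.2450,.1733]])
q=proj(w4,hw); print(((q-[270,100]+.5)*[4.4,4]).round())
m=[((192,99),(452,170),(165,197)),((438,128),(578,328),(311,115)),((405,299),(316,407),(470,220)),((180,272),(166,270),(325,310))]
for a,b,c in m: print(tri([(w2,B(*a)),(w4,A(*b))]),tri([(w2,B(*a)),(w4,A(*b)),(d,D(*c))]))
E
python3 meas.py | sed -n '/----/,$p'
```

```text
----
[[450. 169.]
 [577. 328.]
 [316. 405.]
 [167. 268.]]
(array([ 0.52133859, -0.20056692,  0.17415276]), [0.0003235230127897001, 0.0003235230127896692]) (array([ 0.52133146, -0.20074005,  0.17370982]), [0.00037603386822133343, 0.0004463955103032947, 0.00036302988893815834])
(array([ 0.5654286 , -0.1917863 ,  0.17427145]), [0.0002738477426771247, 0.00027384774267711465]) (array([ 0.56564798, -0.19202236,  0.17378077]), [0.00028575779850407735, 0.00044536210482355287, 0.00026066849628360073])
(array([ 0.57450006, -0.2363043 ,  0.17415873]), [0.0001796097033060734, 0.00017960970330612458]) (array([ 0.57439972, -0.23633206,  0.17401141]), [0.0002765647689251244, 0.00019480866332611903, 0.0002936995391312792])
(array([ 0.53003714, -0.2449731 ,  0.17408583]), [9.81733444366279e-05, 9.817334443665102e-05]) (array([ 0.53004917, -0.24513496,  0.17377916]), [0.00013612697636023152, 0.00024768740622283804, 0.0002432888236862431])
```

```bash
cat > ring.py <<'E'
from h import *
import pickle
T=pickle.load(open('T22.pkl','rb')); w2=cam('wrist',T); T=pickle.load(open('T24.pkl','rb')); w4=cam('wrist',T)
th=np.linspace(0,2*np.pi,361)
for r in (.045,.026,.027):
  for dz in (0,.001,.002,.003):
    P=np.c_[.548+r*np.cos(th),-.2184+r*np.sin(th),np.full(361,.1742+dz)]
    a=(proj(w4,P)-[270,100]+.5)*[4.4,4]; b=(proj(w2,P)-[230,60]+.5)*[4,3.3]
    print(r,dz,'w4',a.min(0).round(),a.max(0).round(),'w2',b.min(0).round(),b.max(0).round())
E
python3 ring.py
python3 - <<'E'
import cv2
b=cv2.imread('pics/wrist24.png'); cv2.imwrite('pics/z31.png',cv2.resize(b[135:205,310:400],None,fx=8,fy=8,interpolation=cv2.INTER_LANCZOS4))
E
```

```text
0.045 0 w4 [ 73. 105.] [686. 451.] w2 [70. 12.] [543. 362.]
0.045 0.001 w4 [ 73. 110.] [687. 455.] w2 [69. 14.] [543. 364.]
0.045 0.002 w4 [ 72. 116.] [687. 460.] w2 [68. 16.] [543. 367.]
0.045 0.003 w4 [ 72. 121.] [688. 464.] w2 [67. 18.] [543. 369.]
0.026 0 w4 [202. 195.] [554. 392.] w2 [169.  97.] [442. 298.]
0.026 0.001 w4 [202. 201.] [554. 397.] w2 [168.  99.] [441. 301.]
0.026 0.002 w4 [202. 206.] [555. 402.] w2 [167. 102.] [441. 303.]
0.026 0.003 w4 [202. 211.] [556. 407.] w2 [167. 104.] [441. 305.]
0.027 0 w4 [195. 191.] [561. 396.] w2 [164.  93.] [447. 302.]
0.027 0.001 w4 [195. 196.] [561. 400.] w2 [163.  95.] [447. 304.]
0.027 0.002 w4 [195. 201.] [562. 405.] w2 [162.  97.] [447. 307.]
0.027 0.003 w4 [195. 206.] [563. 410.] w2 [161.  99.] [446. 309.]
```

View pics/z31.png

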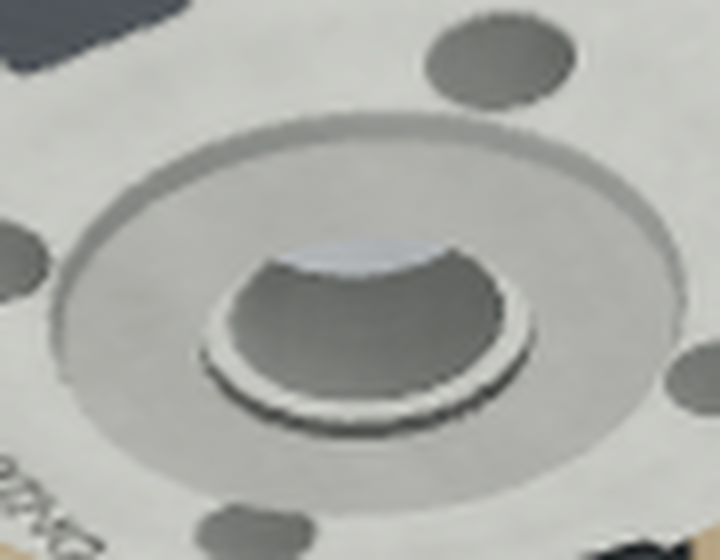

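The flange has a raised face about 2 mm above the 90 mm disc. From two wrist views the disc is at 0.1741, the raised face at about 0.1762 and the tip at about 0.1756. I'll take a nearly level view to fix this directly.

```bash
cat > vc.py <<'E'
from h import *
t=np.radians(60); y=np.array([np.sin(t),0,-np.cos(t)]); z=np.array([-np.cos(t),0,-np.sin(t)]); Rb=np.c_[np.cross(y,z),y,z]
Rb=R.from_euler('z',-20,degrees=True).as_matrix()@Rb
P=np.array([.562,-.245,.176]); c=np.array(camera_params('wrist')['tool_from_camera'])
p=P-Rb@(c[:3,3]+c[:3,:3]@np.array([0,-.06,1])*.34); print(p.round(4)); print('cam',(p+Rb@c[:3,3]).round(3));rows(p,Rb); print(get_obs()['qpos'].round(2))
E
python3 vc.py
```

```text
[ 0.4242 -0.1947  0.2663]
cam [ 0.256 -0.134  0.277]
trans [ 0.0058 -0.0708  0.1349] rot [-0.1664  0.0006  0.0012]
[-0.56 -0.13  2.01  0.32  0.51 -2.  ]
```

```bash
python3 -m pendant '{"translation":[[0.001,-0.015,0.03],[0.003,-0.035,0.065],[0.005,-0.055,0.1],[0.006,-0.07,0.13],[0.006,-0.071,0.135],[0.006,-0.071,0.135]],"rot":[[-0.04,0,0],[-0.08,0,0],[-0.12,0,0],[-0.16,0,0],[-0.166,0,0],[-0.166,0,0]]}' 0.6 30
python3 - <<'E'
from h import *
import pickle
T=toolpose(); snap('wrist','wrist25'); pickle.dump(T,open('T25.pkl','wb')); print(T[:3,3],get_obs()['qpos'].round(3),get_obs()['time_s'])
b=cv2.imread('pics/wrist25.png'); 
cv2.imwrite('pics/z32.png',cv2.resize(b[130:260,230:410],None,fx=4.4,fy=4.4,interpolation=cv2.INTER_CUBIC))
E
python3 vc.py
```

```text
time_s: 24.68
ee_pos: [0.4264, -0.1818, 0.28]
eef_rot: [-2.603, 0.006, 1.21]
force: [-0.1, -1.3, 0.0]
grip_width: 0.0561
[ 0.42637536 -0.1817972   0.27998523] [-0.586 -0.368  2.327  0.875  0.249 -2.554] 24.7333
[ 0.424  -0.1947  0.2666]
cam [ 0.256 -0.134  0.277]
trans [-0.0249  0.0166  0.0223] rot [-0.01    0.0003 -0.0081]
[-0.59 -0.37  2.33  0.88  0.25 -2.55]
```

View pics/wrist25.png

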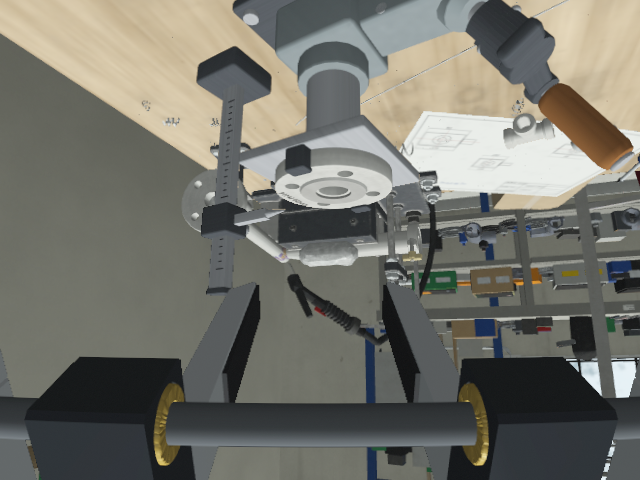

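View pics/z32.png

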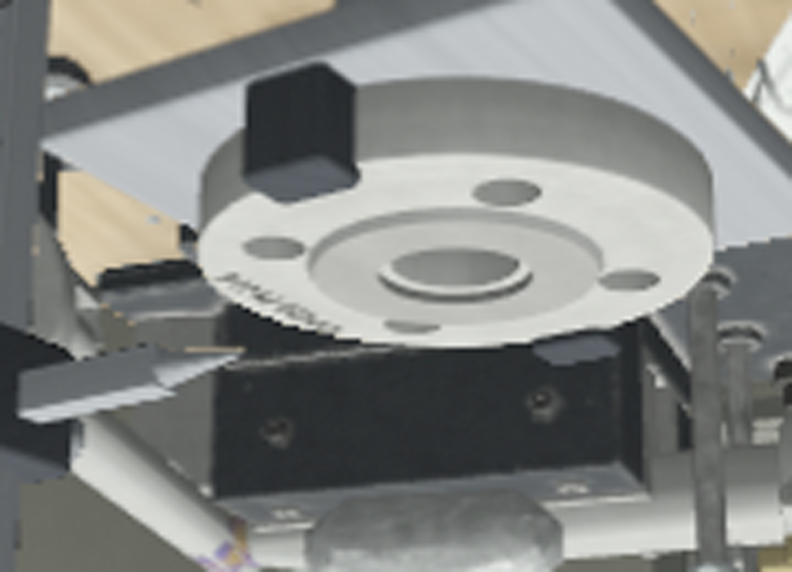

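The near-level view is good: tip at (285,209), flange holes clear. Joint 6 is right at its limit here, so I'll move away next. First I'll compute.

Run:
```python
from h import *
import pickle
L=lambda n:cam('wrist',pickle.load(open(n,'rb')))
w2,w4,w5,d=L('T22.pkl'),L('T24.pkl'),L('T25.pkl'),cam('side')
A=lambda x,y:(270+(x+.5)/4.4-.5,100+(y+.5)/4-.5); B=lambda x,y:(230+(x+.5)/4-.5,60+(y+.5)/3.3-.5); D=lambda x,y:(375+(x+.5)/7-.5,265+(y+.5)/7-.5)
E=lambda x,y:(230+(x+.5)/4.4-.5,130+(y+.5)/4.4-.5)
tip=[(w2,B(352,413)),(w4,A(114,453)),(w5,E(243,350))]
print('tip',tri(tip),tri(tip[1:]),tri(tip[::2]))
m=[((192,99),(452,170),(507,192)),((438,128),(578,328),(628,280)),((405,299),(316,407),(412,325)),((180,272),(166,270),(274,248))]
for a,b,e in m: 
    l=[(w2,B(*a)),(w4,A(*b)),(w5,E(*e))]; print(tri(l),tri(l[1:])[0],tri(l[::2])[0])
th=np.linspace(0,2*np.pi,361)
for r,dz in ((.045,0),(.045,-.012),(.025,0),(.025,.002),(.025,.0015)):
    P=np.c_[.5478+r*np.cos(th),-.2184+r*np.sin(th),np.full(361,.1742+dz)]; a=(proj(w5,P)-[230,130]+.5)*4.4-.5; print(r,dz,a.min(0).round(),a.max(0).round())
```

```text
tip (array([ 0.57527504, -0.27224818,  0.1751082 ]), [0.0005144053729523421, 0.0002613923621516424, 0.0005015731390162981]) (array([ 0.57737576, -0.27299506,  0.17388334]), [3.6038308546851896e-05, 3.60383085468164e-05]) (array([ 0.57526496, -0.27242782,  0.1749194 ]), [0.0004803015748037996, 0.0004803015748037884])
(array([ 0.52139494, -0.20055274,  0.17383152]), [0.00039483367581977957, 0.0002561485254444176, 0.00014831514545319592]) [ 0.521271   -0.20035093  0.17380419] [ 0.52145031 -0.20070788  0.17381251]
(array([ 0.56548159, -0.19183121,  0.17391221]), [0.0003040835085261835, 0.00026339591982538305, 0.00010838984366946074]) [ 0.56533759 -0.19167287  0.17391036] [ 0.56554099 -0.19200547  0.17384708]
(array([ 0.57450134, -0.23624495,  0.17399443]), [0.00020002682621213393, 0.00015945259735518193, 5.483533729354228e-05]) [ 0.57407529 -0.23602275  0.17415794] [ 0.57453897 -0.23630837  0.17403958]
(array([ 0.53006826, -0.2448933 ,  0.17392225]), [0.00013814634741207308, 6.978773862130282e-05, 9.481665449633398e-05]) [ 0.52998085 -0.24479889  0.17393591] [ 0.53008859 -0.24490136  0.17395806]
0.045 0 [195. 157.] [716. 350.]
0.045 -0.012 [197.  85.] [713. 292.]
0.025 0 [311. 210.] [599. 315.]
0.025 0.002 [310. 221.] [599. 325.]
0.025 0.0015 [311. 218.] [599. 323.]
```

The disc face is about 1.1 mm below the tip and the raised face about 1 mm above it, so the tip sits level with the flange top region. I'll back off the joint limit and check seating and bystanders.

```bash
python3 -m pendant '{"translation":[[0,-0.02,-0.04],[0,-0.04,-0.08],[0,-0.06,-0.12],[0,-0.08,-0.16],[0,-0.08,-0.17],[0,-0.08,-0.17]],"rot":[[0.05,0.02,0.02],[0.1,0.04,0.04],[0.16,0.06,0.06],[0.22,0.08,0.08],[0.26,0.1,0.1],[0.26,0.1,0.1]]}' 0.6 30
python3 - <<'E'
from h import *
snap('side','side26'); snap('scene','scene26'); snap('wrist','wrist26'); o=get_obs(); print(o['qpos'].round(3),o['time_s'],o['force'].round(1))
f=lambda n:cv2.resize(cv2.imread('pics/'+n+'.png')[220:320,325:405],None,fx=4.8,fy=5.8,interpolation=cv2.INTER_CUBIC)
cv2.imwrite('pics/z33.png',np.hstack([f('side21'),f('side26')]))
E
```

```text
time_s: 25.23
ee_pos: [0.4363, -0.1875, 0.3805]
eef_rot: [-2.256, -0.01, 1.028]
force: [-0.4, -0.6, -0.3]
grip_width: 0.0565
[-0.458 -0.312  1.913 -0.05   0.86  -1.472] 25.3833 [ 0.  -0.1 -0.3]
```

View pics/z33.png

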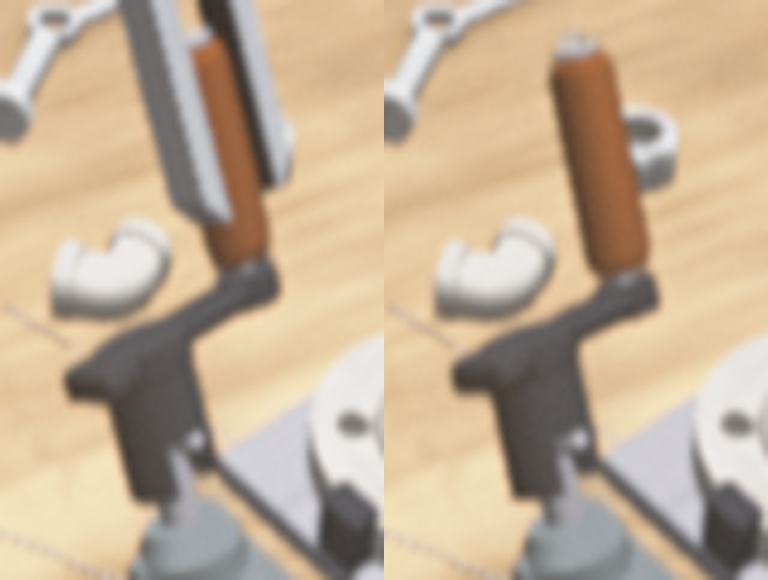

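View pics/side26.png

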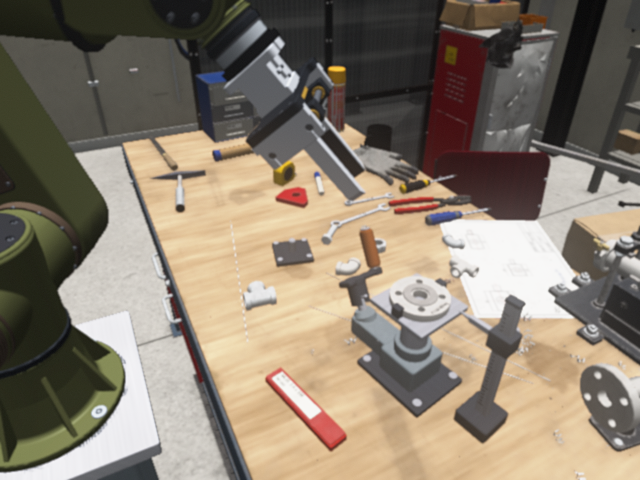

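View pics/wrist26.png

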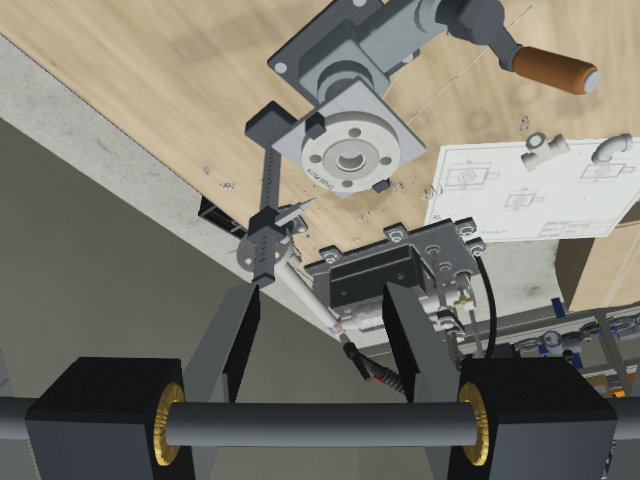

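Run:
```python
from station import *
print(hand_in())
```

```text
the job is handed in; nothing more can be done
None
```

The crank is on the drive shaft with its slots down over the cross-pin. I wound the jack up about three turns, let go and handed the job in at about 25 s.

**What the last checks showed**
- **Seating:** the side view shows the hub in the same position before and after release. The crank leans a few degrees in its bore clearance.
- **Robot clear:** the gripper touches nothing and the wrist force reads about 0 N.
- **Surroundings:** in the last pictures the gauge and the loose parts that were in view look unmoved. I compared these by eye and did not measure them.

**What is uncertain or did not go cleanly**
- **Height:** the flange has a raised face about 2 mm above its 90 mm disc, and the task does not say which counts as the top face. I left the scriber tip between them: the disc is about 1.1 mm below it and the raised face about 1 mm above.
- **Scriber reading:** the views gave a tip height between 0.174 and 0.176 m, so the height setting is good to roughly 1 mm.
- **Missed regrasp:** on one regrasp the fingers closed beside the handle and came away empty. The crank stayed on the pin, and I gripped it again and carried on.
- **Joint 6:** it came to its range limit (read −2.554, limit given as −2.55) during one camera view. I moved off it straight after.

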